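# Set up the ring clamp and hold its spring jaw open

## Task

Make the ring clamp ready for the jeweller to lay a ring in: seat the loose brass nest block upright on the clamp's two pegs, all the way down, and let go of it. Then draw the clamp's spring jaw back by its black pull bar until its yellow pointer is level with the red size marker, and finish there with the fingers still holding the bar, because the spring shuts the jaw if it is let go. Do not shift the red marker, and leave the other things on the bench where they are.

Things in the scene. Friction and masses are not known exactly. Their poses are not given: they have to be found in the camera images.
- ring_clamp: Ring clamp screwed to the bench, turned up to 0.35 rad: dark steel base plate 230 x 104 x 14 mm with two side rails (tops 28 mm above the bench) and two seat pegs. Origin on the bench, mid-width, 18 mm towards +x from mid-length. x runs along it: pegs towards +x, pull bar towards -x, red marker on the +y side; z up. The jaw slides along its x.
- seat (a point): Point on the base plate's top face (14 mm above the bench) midway between the two seat pegs; axes as the clamp's. Pegs 24 mm to its +y and -y, 8 mm in diameter, 16 mm tall, straight for 9 mm, then tapered to 3.6 mm. The seated nest's origin coincides with this point; 6 mm then remain between it and the shut jaw.
- nest: Loose nest block, about 250 g: brass plate 36 (x) x 70 (y) x 20 mm with two 11 mm through holes, 24 mm either side of its centre along y; in its middle a black grip rib 16 (x) x 28 (y) mm, its top 53 mm above the underside. Origin: centre of the underside; z up. Starts upright on the bench. Fits the pegs either way round, its x along the clamp's x.
- jaw (a joint): Spring jaw slide in m: 0 shut, grows as it is pulled towards the clamp's -x, end stop at 0.06. A spring pulls it shut: about 4 N at 0, 9 N at 0.04.
- pull_bar (a point): Centre of the jaw's black pull bar, 14 (clamp x) x 50 (clamp y) x 34 mm tall; 53 mm above the bench, bar top at 70, underside at 36 mm. Moves with the jaw. On its +x side a free gap of 38 mm to the jaw block (a thin rod lies low in it, top 26 mm above the bench); on its -x side only the base plate. Can be pinched from above across the clamp's x.
- pointer (a point): Tip of the yellow pointer (3 mm wide along the clamp's x) on the jaw's +y side, 33 mm above the bench; moves with the jaw.
- mark (a point): Centre of the red size marker's 10 mm width, beside the pointer's path at the same height; axes as the clamp's. The pointer is level with it when both have the same position along the clamp's x. Its place varies between 24 and 46 mm of jaw travel; it stays where it is unless pushed.
- hammer: Chasing hammer with wooden handle, 54 x 219 x 27 mm, bystander near the bench's front edge.
- pliers: Red-handled pliers, 53 x 102 x 12 mm, bystander.
- spectacle_case: Black spectacle case, 68 x 160 x 37 mm, bystander at the back.
- loupe: Black loupe, 38 mm in diameter, 32 mm tall, bystander.
Not all that is in view belongs to the job. There is more than one size of the nest; the job needs the smaller.

How it is judged:
On the way, in this order (a step that is already met when the one before it is completed fails the run):
1. the nest block is fully down on both pegs and released, with the jaw not yet drawn (horizontal distance between nest and seat below 0.004 m and z of nest in the frame of seat between -0.003 and 0.002 m and angle between nest's own z axis and vertical below 0.06 rad and angle between the x axis of nest and the x axis of ring_clamp, either way round below 0.12 rad and contact force between nest and the fingers below 0.3 N and linear speed of nest below 0.02 m/s and value of joint jaw below 0.01 m), for 0.2 s.
2. the jaw is drawn by the fingers until the pointer is level with the red marker, the nest still seated (horizontal distance between nest and seat below 0.004 m and z of nest in the frame of seat between -0.003 and 0.002 m and angle between nest's own z axis and vertical below 0.06 rad and angle between the x axis of nest and the x axis of ring_clamp, either way round below 0.12 rad and x of pointer in the frame of mark between -0.005 and 0.005 m and contact force between jaw and the fingers above 2 N), for 0.3 s.
At the end, for the whole second after the job is handed in: The nest sits on both pegs (within 4 mm sideways, 2 mm of fully down, upright within 0.06 rad and square within 0.12 rad), not touched by the fingers, and the fingers hold the spring jaw still, with more than 2 N, with the pointer within 5 mm of the middle of the red marker (all of step 2 and contact force between nest and the fingers below 0.3 N and velocity of joint jaw between -0.02 and 0.02 m/s and linear speed of nest below 0.02 m/s); the arm keeps its last pose, push and grip.
It fails at once if the red marker is shifted by more than 5 mm (distance of mark from where it was at the start of the episode above 0.005 m).
It fails at once if the hammer, pliers, spectacle case or loupe is moved by more than 30 mm (distance of any of hammer, pliers, spectacle_case, loupe from where it was at the start of the episode above 0.03 m).
It also fails if it takes over 48 s, if anything falls off the work surface, if the arm or the gripper's body presses on something with over 40 N, if the wrist force passes 120 N, or if a joint passes its speed limit or range.

## Robot

A 7-joint arm with a two-finger parallel gripper is mounted at the origin on a cart in front of the work surface, level with it; the furniture and walls round the work are solid. World frame = base frame: x ahead of the robot, y to its left, z up, the work surface at z = 0. Lengths are in m, angles in rad, forces in N, time in s.
With the tool pointing down it reaches from about 0.35 to 0.9 m from the base axis. Payload 7.2 kg.
Tool frame: the origin (TCP) lies on the centre line of the jaws, within the pads' length; the fingertips stand manip.tip_extent ahead of it and the grasp point (between the pads) is the TCP (manip.tip_extent is the distance from the TCP to the fingertips, in m); z points along the fingers, x is the direction in which the jaws open and shut, and the axes are right-handed (so a half turn about z gives the same grasp; the last joint's range is limited). The gripper opens to 85 mm and grips with 20 to 120 N. Pads are 22 mm wide; open, the fingers measure 114 mm over their backs; the gripper's body (76 mm by 85 mm) begins 54 mm behind the grasp point. The pads swing forward as they close: fully open they stand 13 mm farther back than shut.
Start: joints at [-1.262, 0.411, -0.013, 1.596, 0.006, 1.134, -0.082], TCP at [0.23, 0.581, 0.25] pointing down, gripper open.
Joint ranges: [-2.95, 2.95], [-0.29, 1.99], [-1.47, 1.44], [0.14, 2.54], [-1.03, 4.17], [0.13, 1.85], [-2.86, 2.86]. Speed limits (rad/s): [2.39, 2.39, 3.01, 3.01, 3.14, 3.14, 3.14].

## Interface

Orientations are given as a rotation vector (axis times angle).
In Python, from station import manip gives the robot as it stands.
- The arm moves only by the tool send_rows, never from a script. Its argument "moves" is a list of rows, each a list of 3 entries, a list of its own where there are three numbers: the shift along the tool's x, y, z in units of 25 mm (1.0 is 25 mm), then the turn, a rotation vector about the tool's x, y, z in units of 5 degrees (1.0 is 5 degrees), then the gripper command: -1 is shut, 1 is fully open, values between are in proportion. A call has 1 to 5 rows; each row shifts and turns the commanded pose from where the row before left it, along the tool's axes as they then stand; what a row does not reach is not made up. A row lasts 1/12 s, in which the tool goes at most 41.7 mm and 7.16 degrees, less where a joint would pass 70% of its speed; a pose out of reach is approached as far as the arm can. A call is refused whole if a number of a shift passes 1 or a number of a turn 1, either way. A call with a gripper value outside its range is refused whole. The fingers move at their own pace and stop on an object; "force" is the grip in N (left out, the last holds). Time passes only in rows, so rows that do not move let the fingers close. It gives the time, the measured TCP pose, the force and the opening at its end, in the units of the state.
- manip.read_state(): the state, without advancing time (a new reading comes with each control period).
- manip.camera(name): name is "scene" or "top"; returns the picture (400x640x3 uint8, blue, green, red); there is no depth.
- manip.camera_params(name): a dict with "K" (3x3 intrinsics, pixels), "pose" (4x4, takes a point from camera to world coordinates). Camera axes: x right, y up, looking along -z (the intrinsics and any distortion apply to the point x, -y, -z); pixel columns grow to the right and rows downward; lengths in m; the calibration is good to about 2 mm. A picture is of the moment at which its call begins. camera_params takes no time and is no camera call.
- manip.finish_job(): hands the job in, once; it reports no verdict.
Trained networks look in the newest picture that a camera, given by its name, has taken for a name from the list of things; names that differ only in an ending like _2 or _b are one class to them, and where a whole thing is asked for, a point or a joint stands for the part that bears it (a point fixed in the world has none). Each returns a list of dicts, best first, with "confidence" (0 to 1); they miss things now and then, are a little off and sometimes report something else, mostly with a low value. They report only what shows in the picture. A call takes as long as a camera call. They do not tell look-alikes from the thing itself.
- manip.find_in(camera, label): "rect" ([left, top, right, bottom] in pixels, round what is visible of it).
- manip.masks_of(camera, label): "region" (400x640 bool, what is visible of it) and "rect" ([left, top, right, bottom] in pixels, round what is visible of it).
The state is a dict: "time_s": time; "joints": joint angles; "qvel": joint speeds; "effort": joint torques, N m; "tool_pos": TCP position; "tool_rot": TCP orientation; "force": force on the tool from outside, world axes, zero at the start; "moment": the same for the moment, N m; "grip_width": finger opening in m.
Only numpy, scipy, OpenCV 4.12 (cv2) and the standard library are available. Lean on these libraries where they do the work, as an engineer would, in place of code of your own. Each camera call takes 0.05 s, during which the arm holds its last target.

## Working session

There is one attempt and no reset: what is moved stays moved. The work goes in short steps, Python scripts to look and compute and a tool call to move; the robot and the scene stay as the last step left them, time stands still between calls to the robot, and variables do not carry over. Pictures are saved under pics/ and viewed, and the job is handed in when it is done.

Besides the shell and the picture viewer there is one more tool, called after ">>>" by a JSON object that holds its "api" and its "payload". send_rows: Moves the arm, as the interface text tells. Its arguments: {"type":"object","properties":{"moves":{"type":"array"},"force":{"type":"number"}},"required":["moves"]}

```bash
ls; mkdir -p pics
python3 - <<'E'
from station import manip
import cv2
print(manip.read_state(), manip.tip_extent)
for c in ("scene","top"):
    im=manip.camera(c); cv2.imwrite(f"pics/{c}0.png",im)
    p=manip.camera_params(c); print(c,p)
E
```

```text
pics
{'time_s': 0.0, 'joints': array([-1.26218734,  0.41189046, -0.01270456,  1.59707539,  0.00558151,
        1.13432862, -0.08215939]), 'qvel': array([ 0.00032464, -0.00061143, -0.00076324, -0.00096762, -0.00136284,
        0.0009515 , -0.0005965 ]), 'effort': array([ 5.00063416e-04, -6.00636435e+01,  6.82248361e-01, -2.99419159e+01,
        1.37177005e-02,  1.08981269e-02, -7.20204483e-07]), 'tool_pos': array([0.22982882, 0.58068065, 0.24944616]), 'tool_rot': array([ 2.59729896e+00,  1.76556467e+00, -2.06705373e-03]), 'force': array([ 0.00821171, -0.1941161 ,  0.05908504]), 'moment': array([-0.02286511, -0.00420137, -0.01652077]), 'grip_width': 0.08554776632669461} 0.019
scene {'K': array([[512.63743213,   0.        , 320.20549941],
       [  0.        , 512.63743213, 188.96172037],
       [  0.        ,   0.        ,   1.        ]]), 'pose': array([[ 0.54522808,  0.65534794, -0.52272881, -0.15542988],
       [-0.8380954 ,  0.41278792, -0.35665422, -0.51865001],
       [-0.01795647,  0.63255451,  0.77430766,  1.13062566],
       [ 0.        ,  0.        ,  0.        ,  1.        ]])}
top {'K': array([[450.40056086,   0.        , 324.4628252 ],
       [  0.        , 450.40056086, 197.93162974],
       [  0.        ,   0.        ,   1.        ]]), 'pose': array([[ 2.27653434e-02,  9.90548782e-01, -1.35258456e-01,
         4.27207934e-01],
       [-9.99740704e-01,  2.24865161e-02, -3.58904916e-03,
        -5.04348707e-02],
       [-5.13636821e-04,  1.35305090e-01,  9.90803850e-01,
         1.02627280e+00],
       [ 0.00000000e+00,  0.00000000e+00,  0.00000000e+00,
         1.00000000e+00]])}
```

View pics/scene0.png

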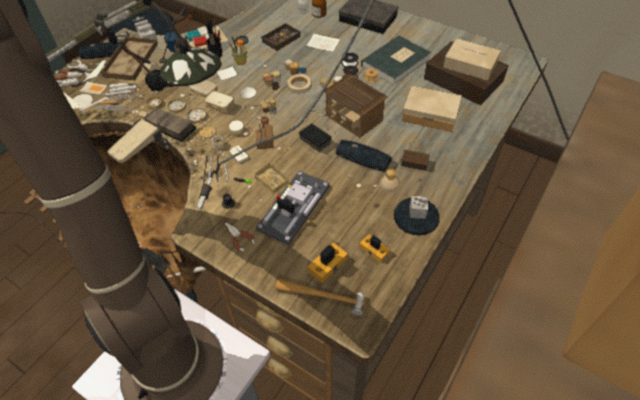

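View pics/top0.png

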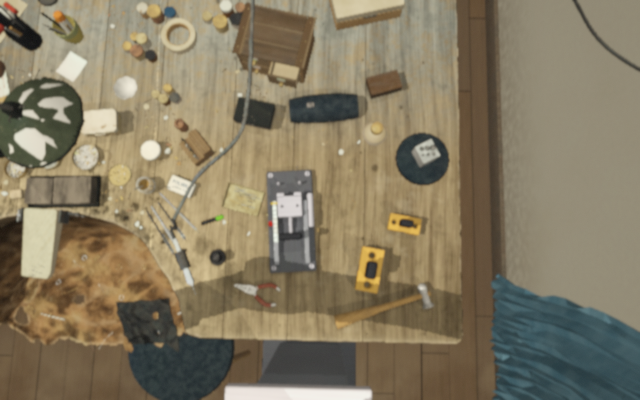

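```bash
cat > h.py <<'E'
import numpy as np, cv2
from station import manip
P={c:manip.camera_params(c) for c in("scene","top")}
def proj(c,X):
    K,T=P[c]["K"],P[c]["pose"]; X=np.atleast_2d(X)
    q=(X-T[:3,3])@T[:3,:3]; q=q*[1,-1,-1]; q=q@K.T; return q[:,:2]/q[:,2:]
def unproj(c,uv,z):
    K,T=P[c]["K"],P[c]["pose"]
    d=np.linalg.inv(K)@np.array([uv[0],uv[1],1.]); d=T[:3,:3]@(d*[1,-1,-1])
    return T[:3,3]+d*(z-T[2,3])/d[2]
def crop(c,src,x0,y0,x1,y1,s,out):
    im=cv2.imread(src); cv2.imwrite(out,cv2.resize(im[y0:y1,x0:x1],None,fx=s,fy=s,interpolation=cv2.INTER_CUBIC))
E
python3 - <<'E'
from h import *
crop("top","pics/top0.png",250,160,440,310,4,"pics/topc.png")
crop("scene","pics/scene0.png",250,160,400,290,5,"pics/scenec.png")
for c in("top","scene"):
    manip.camera(c)
    for l in("nest","ring_clamp","jaw","pull_bar","mark","pointer"):
        r=manip.masks_of(c,l)
        for d in r[:3]:
            ys,xs=np.nonzero(d["region"]); rr=cv2.minAreaRect(np.c_[xs,ys].astype(np.float32))
            print(c,l,round(d["confidence"],2),np.round(d["rect"],1),len(xs),rr)
E
```

```text
top nest 0.93 [357.7 247.9 386.  293.5] 976 ((368.7862548828125, 269.0858154296875), (23.619579315185547, 43.92136001586914), 9.090276718139648)
top nest 0.59 [385.6 210.  421.6 236.3] 596 ((403.9615478515625, 223.69229125976562), (33.14362716674805, 18.631032943725586), 11.309932708740234)
top nest 0.38 [278.8 190.2 305.3 241.9] 835 ((289.5833740234375, 215.70950317382812), (48.435272216796875, 25.672405242919922), 86.72950744628906)
top ring_clamp 0.96 [262.  168.9 319.8 273.1] 4757 ((290.5242004394531, 220.67771911621094), (102.18484497070312, 47.82664489746094), 87.95458984375)
top jaw 0.45 [291.4  90.2 358.3 123.5] 1933 ((323.5155334472656, 107.23231506347656), (30.465702056884766, 69.37931060791016), 86.18592071533203)
top pull_bar 0.65 [275.1 192.6 302.8 240.7] 751 ((288.5, 215.5), (47.0, 27.0), 90.0)
top pointer 0.85 [272.2 190.7 304.2 239.9] 814 ((287.4488830566406, 215.52899169921875), (47.77598190307617, 29.432945251464844), 86.98721313476562)
top pointer 0.67 [241.9 281.  279.2 311.2] 368 ((257.0, 294.0), (24.0, 40.0), 90.0)
scene nest 0.82 [361.4 236.3 391.5 264.8] 498 (
[... 181 characters left out ...]
81), (21.92030906677246, 38.890869140625), 45.0)
scene ring_clamp 0.87 [254.1 171.6 329.6 246.1] 2620 ((292.47314453125, 206.18121337890625), (37.02928161621094, 79.2197265625), 34.99201965332031)
scene jaw 0.62 [278.9 180.6 308.8 216.8] 658 ((294.2500305175781, 196.75001525878906), (21.21320343017578, 40.305084228515625), 45.0)
scene pull_bar 0.95 [278.6 180.  313.3 216.2] 665 ((294.68072509765625, 197.0357666015625), (22.91688346862793, 38.98011779785156), 46.7357063293457)
scene mark 0.22 [221.7 192.5 234.6 210.8] 154 ((228.0, 200.0), (14.0, 12.0), 90.0)
scene pointer 0.73 [277.2 181.5 313.4 219.5] 663 ((293.7500305175781, 196.75001525878906), (21.92030906677246, 39.59797668457031), 45.0)
```

View pics/topc.png

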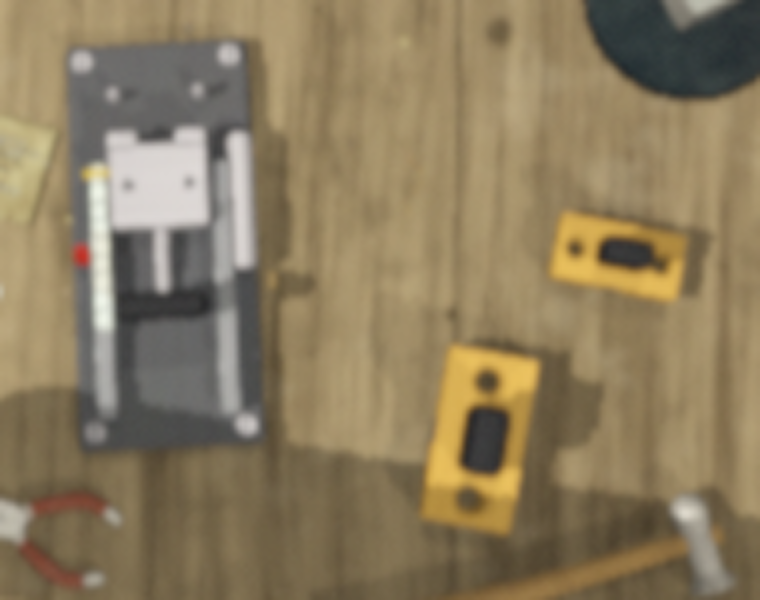

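View pics/scenec.png

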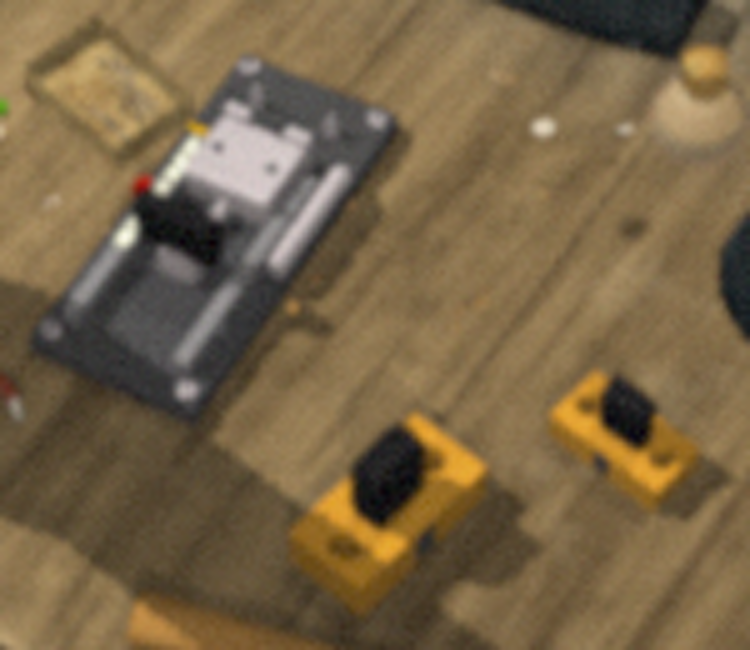

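```bash
cat >> h.py <<'E'
from scipy.optimize import minimize
def box(x0,x1,y0,y1,z0,z1): return np.array([[a,b,c] for a in(x0,x1) for b in(y0,y1) for c in(z0,z1)])
def place(B,p):
    c,s=np.cos(p[2]),np.sin(p[2]); R=np.array([[c,-s,0],[s,c,0],[0,0,1]])
    return B@R.T+[p[0],p[1],p[3] if len(p)>3 else 0]
def render(c,boxes,p,win,ss=8):
    x0,y0,x1,y1=win; m=np.zeros(((y1-y0)*ss,(x1-x0)*ss),np.uint8)
    for B in boxes:
        q=(proj(c,place(B,p))+0.5-[x0,y0])*ss-0.5
        h=cv2.convexHull(q.astype(np.float32)); cv2.fillConvexPoly(m,np.round(h*16).astype(np.int32),255,shift=4)
    return cv2.resize(m,(x1-x0,y1-y0),interpolation=cv2.INTER_AREA)/255.
def fit(masks,boxes,p0):
    # masks: {cam:(soft mask, win)}
    def cost(p): return sum(((render(c,boxes,p,w)-m)**2).sum() for c,(m,w) in masks.items())
    best=None
    for k in range(3):
        s=np.array([p0,p0+[.01,0,0],p0+[0,.01,0],p0+[0,0,.15]]) if k==0 else np.array([p,p+[.004,0,0],p+[0,.004,0],p+[0,0,.05]])
        r=minimize(cost,s[0],method="Nelder-Mead",options=dict(initial_simplex=s,xatol=1e-5,fatol=1e-3)); p=r.x
    return p,r.fun
E
cat > nestfit.py <<'E'
from h import *
def nm(c,src,win):
    im=cv2.imread(src); x0,y0,x1,y1=win; h=cv2.cvtColor(im[y0:y1,x0:x1],cv2.COLOR_BGR2HSV)
    brass=(h[...,1]>150)&(h[...,2]>70)&(h[...,0]<30)
    return brass
def filled(b):
    n,l,s,_=cv2.connectedComponentsWithStats(b.astype(np.uint8)); k=1+np.argmax(s[1:,4]); return l==k
small={"top":(382,206,428,242),"scene":(355,226,396,268)}
big={"top":(350,242,390,298),"scene":(302,240,352,284)}
if __name__=="__main__":
    for name,w,sc in(("small",small,1),("big",big,1.29)):
        for c in w:
            b=filled(nm(c,f"pics/{c}0.png",w[c])); im=cv2.imread(f"pics/{c}0.png"); x0,y0,x1,y1=w[c]
            cr=im[y0:y1,x0:x1].copy(); v=np.hstack([cr,np.where(b[...,None],cr,0)])
            cv2.imwrite(f"pics/m_{name}_{c}.png",cv2.resize(v,None,fx=7,fy=7,interpolation=cv2.INTER_NEAREST))
            ys,xs=np.nonzero(b); print(name,c,b.sum(),cv2.minAreaRect(np.c_[xs+x0,ys+y0].astype(np.float32)))
E
python3 nestfit.py
```

```text
small top 391 ((404.0000305175781, 223.50001525878906), (31.182466506958008, 16.277639389038086), 11.309932708740234)
small scene 372 ((374.1600341796875, 247.62001037597656), (30.200002670288086, 16.400001525878906), 36.869895935058594)
big top 723 ((369.15203857421875, 269.16400146484375), (22.718454360961914, 43.5586051940918), 10.30484676361084)
big scene 680 ((327.2500305175781, 262.2500305175781), (23.33452033996582, 41.01219177246094), 45.0)
```

Run:
```python
from h import *
a=cv2.imread("pics/m_small_top.png");b=cv2.imread("pics/m_small_scene.png")
w=max(a.shape[1],b.shape[1]); f=lambda i:cv2.copyMakeBorder(i,0,4,0,w-i.shape[1],cv2.BORDER_CONSTANT)
cv2.imwrite("pics/m1.png",np.vstack([f(a),f(b)]))
```

```text
(no output)
```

View pics/m1.png

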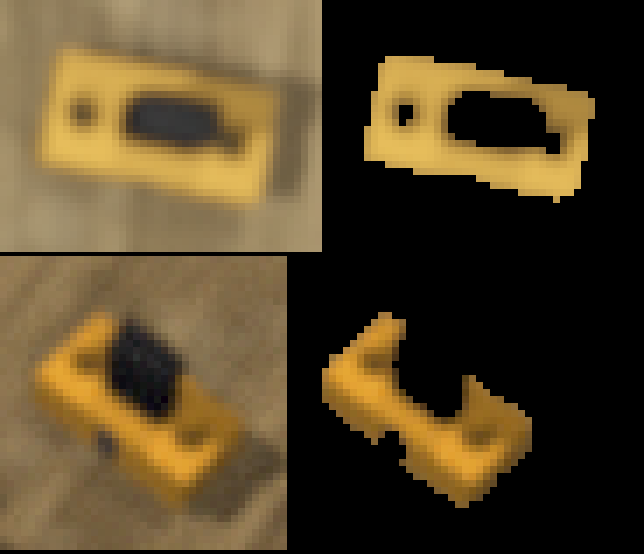

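```bash
cat > nf2.py <<'E'
from nestfit import *
PL=box(-.018,.018,-.035,.035,0,.02)
def hullmask(b,ss=1):
    ys,xs=np.nonzero(b); pts=np.vstack([np.c_[xs+dx,ys+dy] for dx in(-.5,.5) for dy in(-.5,.5)]).astype(np.float32)
    h=cv2.convexHull(pts); m=np.zeros((b.shape[0]*8,b.shape[1]*8),np.uint8)
    cv2.fillConvexPoly(m,np.round(((h+.5)*8-.5)*16).astype(np.int32),255,shift=4)
    return cv2.resize(m,(b.shape[1],b.shape[0]),interpolation=cv2.INTER_AREA)/255.
def run(pre,w,p0,B=PL):
    M={c:(hullmask(filled(nm(c,f"pics/{c}{pre}.png",w[c]))),w[c]) for c in w}
    out={}
    for cs in(("top",),("scene",),("top","scene")):
        out[cs]=fit({c:M[c] for c in cs},[B],p0); print(cs,np.round(out[cs][0],4),round(out[cs][1],2))
    return out
if __name__=="__main__":
    u=unproj("top",(404,223.5),.01); print(u)
    run("0",small,np.array([u[0],u[1],-.2]))
    u=unproj("top",(369,269),.01)
    run("0",big,np.array([u[0],u[1],1.4]),PL*1.3)
E
python3 nf2.py
python3 - <<'E'
from h import *
crop("top","pics/top0.png",258,164,324,276,7,"pics/tc.png")
crop("scene","pics/scene0.png",252,166,334,246,9,"pics/sc.png")
E
```

```text
[ 0.51172683 -0.22775649  0.01      ]
('top',) [ 0.5113 -0.2274 -0.168 ] 11.87
('scene',) [ 0.5125 -0.2266 -0.1982] 31.94
('top', 'scene') [ 0.5113 -0.2273 -0.1703] 45.68
('top',) [ 0.4077 -0.1496  1.3969] 50.37
('scene',) [ 0.4081 -0.1491  1.3682] 133.89
('top', 'scene') [ 0.4077 -0.1495  1.3999] 184.64
```

View pics/tc.png

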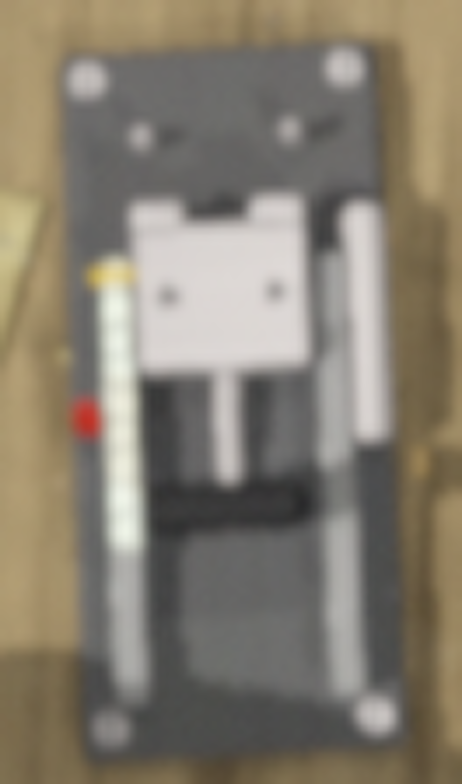

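View pics/sc.png

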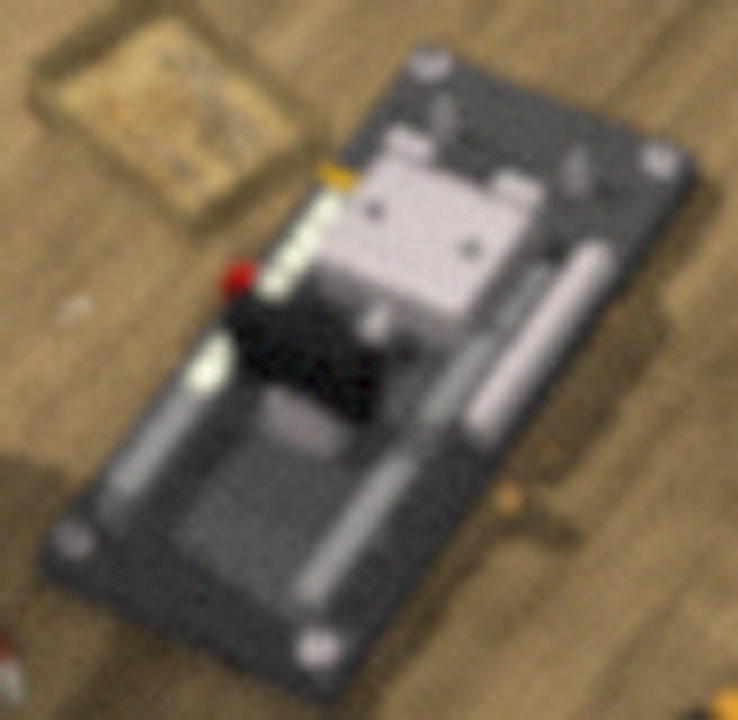

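```bash
cat > tri.py <<'E'
from h import *
T=lambda u,v:np.array([(u+.5)/7-.5+258,(v+.5)/7-.5+164])
S=lambda u,v:np.array([(u+.5)/9-.5+252,(v+.5)/9-.5+166])
def tri(a,b):
    r=[]
    for c,uv in(("top",a),("scene",b)):
        o=unproj(c,uv,0.);C=P[c]["pose"][:3,3];d=(o-C)/np.linalg.norm(o-C);r.append((C,d))
    A=sum(np.eye(3)-np.outer(d,d) for C,d in r);b_=sum((np.eye(3)-np.outer(d,d))@C for C,d in r)
    X=np.linalg.solve(A,b_);return X,[np.linalg.norm(np.cross(X-C,d))for C,d in r][0]*2e3
if __name__=="__main__":
    for n,t,s in(("screwTL",(87,80),(430,63)),("screwTR",(345,68),(660,160)),("screwBL",(112,728),(74,538)),("screwBR",(377,715),(318,647)),
     ("pegL",(141,136),(443,100)),("pegR",(289,129),(576,158)),("yellow",(110,274),(336,177)),("red",(87,420),(238,277)),
     ("whiteTop",(360,205),(600,245)),("whiteBot",(372,440),(482,432)),
     ("jawscrewL",(169,295),(374,209)),("jawscrewR",(276,291),(471,247))):
        print(n,*[np.round(v,4) for v in tri(T(*t),S(*s))])
    L,R=[unproj("top",T(*q),.030) for q in((141,136),(289,129))]
    print("pegs top",L,R,np.linalg.norm(L-R),(L+R)/2,"yaw",np.arctan2(*(L-R)[[1,0]])-np.pi/2)
    L,R=[unproj("scene",S(*q),.030) for q in((443,100),(576,152))]
    print("pegs scene",L,R,np.linalg.norm(L-R),(L+R)/2)
    q=[unproj("top",T(*q),.015) for q in((87,80),(345,68),(112,728),(377,715))]; print(np.round(q,4)); d=q[0]-q[2]; e=q[1]-q[3]; print(np.arctan2(d[1],d[0]),np.arctan2(e[1],e[0]), np.mean(q,0))
    q=[unproj("scene",S(*q),.015) for q in((430,63),(660,160),(74,538),(318,647))]; print(np.round(q,4)); d=q[0]-q[2]; e=q[1]-q[3]; print(np.arctan2(d[1],d[0]),np.arctan2(e[1],e[0]),np.mean(q,0))
E
python3 tri.py
```

```text
screwTL [0.6148 0.0782 0.0178] 0.2963
screwTR [ 0.6209 -0.0054  0.0166] 0.2071
screwBL [0.4067 0.0626 0.0159] 0.2998
screwBR [ 0.4128 -0.0214  0.0176] 0.1448
pegL [0.5944 0.0584 0.0321] 0.3645
pegR [0.5982 0.0112 0.0299] 0.6944
yellow [0.549  0.0666 0.0353] 0.6147
red [0.5033 0.0721 0.0306] 0.7411
whiteTop [ 0.5748 -0.0125  0.0269] 1.5443
whiteBot [ 0.5003 -0.0184  0.0199] 2.2445
jawscrewL [0.5423 0.0473 0.0393] 0.6126
jawscrewR [0.5443 0.0132 0.0411] 0.1805
pegs top [0.59462381 0.05876292 0.03      ] [0.59797273 0.0114243  0.03      ] 0.04745693042843087 [0.59629827 0.03509361 0.03      ] yaw 0.0706262664097248
pegs scene [0.59594674 0.05936257 0.03      ] [0.60041561 0.01219995 0.03      ] 0.0473738701573147 [0.59818118 0.03578126 0.03      ]
[[ 0.6152  0.0787  0.015 ]
 [ 0.6211 -0.0053  0.015 ]
 [ 0.4067  0.0626  0.015 ]
 [ 0.4127 -0.0213  0.015 ]]
0.0770380164283074 0.07664290651488168 [0.51396318 0.02867478 0.015     ]
[[ 0.6169  0.0796  0.015 ]
 [ 0.6221 -0.0048  0.015 ]
 [ 0.4071  0.0632  0.015 ]
 [ 0.4142 -0.0203  0.015 ]]
0.07800190770808525 0.07452718952231485 [0.51505551 0.02944089 0.015     ]
```

Candidates for the nest: the large brass block at top px (371,270), measured about 97 x 50 mm, and the small one at top px (405,223), measured about 69 x 36 mm. The small one matches 70 x 36 mm, and the enlarged crop above confirms it: two holes and a black rib along its long side. It sits at about (0.511, -0.227) with yaw -0.17. The clamp has yaw 0.077 and the seat is at about (0.596, 0.035).

>>> {"api": "send_rows", "payload": {"moves": [[[-1,0.86,0],[0,0,0],0.3],[[-1,0.86,0],[0,0,0],0.3],[[-1,0.86,0],[0,0,0],0.3],[[-1,0.86,0],[0,0,0],0.3],[[-1,0.86,0],[0,0,0],0.3]], "force": 40}}

```text
time_s: 1.22
tool_pos: [0.2842, 0.4239, 0.2503]
tool_rot: [-2.598, -1.766, -0.0]
force: [0.6, 0.2, 0.1]
grip_width: 0.0555
```

>>> {"api": "send_rows", "payload": {"moves": [[[-1,0.86,0],[0,0,0],0.3],[[-1,0.86,0],[0,0,0],0.3],[[-1,0.86,0],[0,0,0],0.3],[[-1,0.86,0],[0,0,0],0.3],[[-1,0.86,0],[0,0,0],0.3]]}}

```text
time_s: 1.63
tool_pos: [0.3382, 0.2681, 0.2505]
tool_rot: [-2.598, -1.766, -0.001]
force: [2.2, 0.4, 0.9]
grip_width: 0.0556
```

>>> {"api": "send_rows", "payload": {"moves": [[[-1,0.86,0.1],[0,0,0],0.3],[[-1,0.86,0.1],[0,0,0],0.3],[[-1,0.86,0.1],[0,0,0],0.3],[[-1,0.86,0.1],[0,0,0],0.3],[[-1,0.86,0.1],[0,0,0],0.3]]}}

```text
time_s: 2.05
tool_pos: [0.3922, 0.1123, 0.238]
tool_rot: [-2.598, -1.766, -0.002]
force: [0.7, -0.8, 0.9]
grip_width: 0.0557
```

>>> {"api": "send_rows", "payload": {"moves": [[[-1,0.86,0.2],[0,0,0],0.3],[[-1,0.86,0.2],[0,0,0],0.3],[[-1,0.86,0.2],[0,0,0],0.3],[[-1,0.86,0.2],[0,0,0],0.3],[[-1,0.86,0.2],[0,0,0],0.3]]}}

```text
time_s: 2.47
tool_pos: [0.4462, -0.0436, 0.213]
tool_rot: [2.598, 1.766, 0.002]
force: [1.4, 0.2, 0.3]
grip_width: 0.0554
```

>>> {"api": "send_rows", "payload": {"moves": [[[-1,0.86,0.2],[0,0,0],0.3],[[-1,0.86,0.2],[0,0,0],0.3],[[-1,0.86,0.2],[0,0,0],0.3],[[-1,0.86,0.2],[0,0,0],0.3],[[-1,0.86,0.2],[0,0,-0.8],0.3]]}}

```text
time_s: 2.88
tool_pos: [0.5003, -0.1992, 0.1876]
tool_rot: [2.535, 1.855, 0.001]
force: [1.1, 0.2, 0.2]
grip_width: 0.0555
```

>>> {"api": "send_rows", "payload": {"moves": [[[-0.5,0.5,0],[0,0,-0.8],0.3],[[0,0,0],[0,0,-0.8],0.3],[[0,0,0],[0,0,0],0.3]]}}

```text
time_s: 3.13
tool_pos: [0.5079, -0.2149, 0.1875]
tool_rot: [2.398, 2.029, -0.001]
force: [-0.1, 0.3, -0.6]
grip_width: 0.0556
```

```bash
cat > go.py <<'E'
import sys; from h import *
from scipy.spatial.transform import Rotation as Ro
def need(x,y,z,ang):
    s=manip.read_state(); R=Ro.from_rotvec(s["tool_rot"]).as_matrix(); d=np.array([x,y,z])-s["tool_pos"]
    a=np.degrees(np.arctan2(R[1,0],R[0,0])); print("t",s["time_s"],"pos",np.round(s["tool_pos"],4),"xang",round(a,2),"tilt",np.round(R[:,2],4),"w",round(s["grip_width"],4),"F",np.round(s["force"],1))
    print("shift units",np.round(R.T@d/.025,2),"turn z units",round(-((ang-a+180)%360-180)/5,2))
if __name__=="__main__": need(*map(float,sys.argv[1:5]))
E
python3 go.py .5113 -.2273 .10 80.2
python3 - <<'E'
from h import *
for c in("top","scene"): cv2.imwrite(f"pics/{c}1.png",manip.camera(c))
crop("top","pics/top1.png",330,150,460,290,5,"pics/t1c.png")
E
```

```text
t 3.1333 pos [ 0.5079 -0.2149  0.1875] xang 80.46 tilt [-3.e-04 -5.e-04 -1.e+00] w 0.0556 F [-0.1  0.3 -0.6]
shift units [-0.46  0.22  3.5 ] turn z units 0.05
```

View pics/t1c.png

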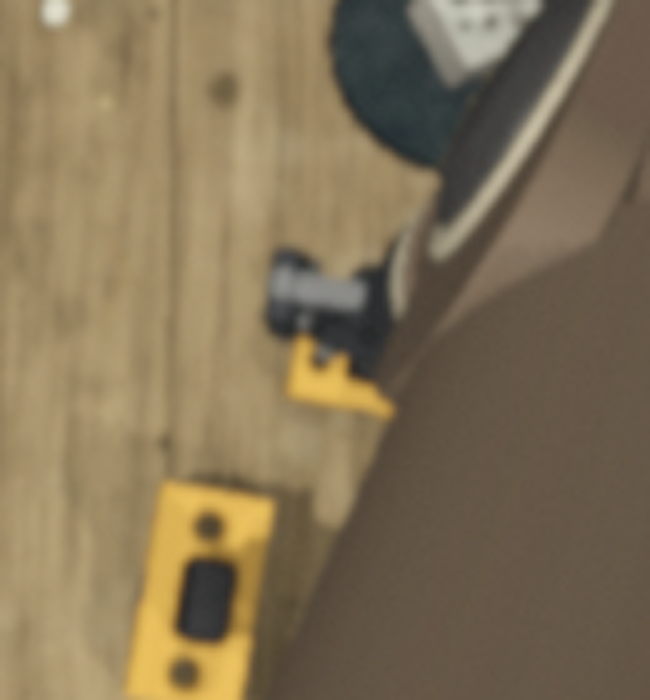

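View pics/scene1.png

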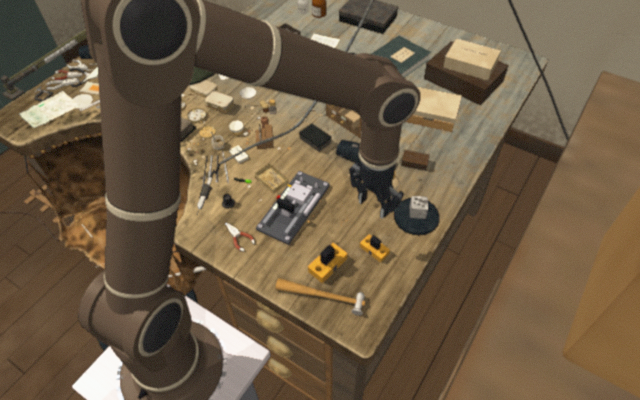

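>>> {"api": "send_rows", "payload": {"moves": [[[-0.23,0.12,1],[0,0,0],0.3],[[-0.23,0.12,1],[0,0,0],0.3],[[0,0,1],[0,0,0],0.3],[[0,0,1],[0,0,0],0.3],[[0,0,0.2],[0,0,0],0.3]]}}

```text
time_s: 3.65
tool_pos: [0.5101, -0.2237, 0.0796]
tool_rot: [-2.396, -2.025, 0.004]
force: [-1.5, 1.2, 0.7]
grip_width: 0.0552
```

```bash
python3 go.py .5118 -.227 .048 80.2
python3 - <<'E'
from h import *
for c in("top","scene"): cv2.imwrite(f"pics/{c}2.png",manip.camera(c))
crop("scene","pics/scene2.png",330,180,430,270,7,"pics/s2c.png")
s=manip.read_state(); print(proj("scene",[s["tool_pos"]]))
E
```

```text
t 3.65 pos [ 0.5101 -0.2237  0.0796] xang 80.39 tilt [-0.0049  0.002  -1.    ] w 0.0552 F [-1.5  1.2  0.7]
shift units [-0.12  0.1   1.26] turn z units 0.04
[[375.30655685 231.49130876]]
```

View pics/s2c.png

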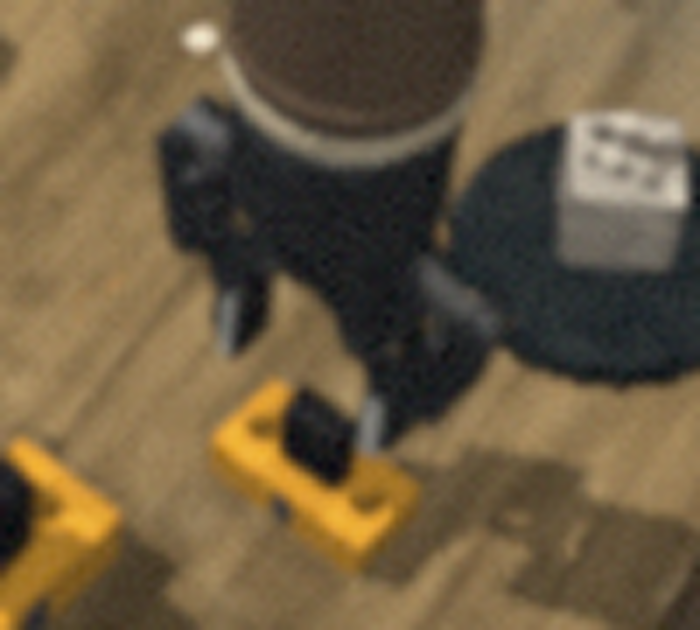

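>>> {"api": "send_rows", "payload": {"moves": [[[-0.12,0.1,0.4],[0,0,0],0.3],[[0,0,0.5],[0,0,0],0.3],[[0,0,0.36],[0,0,0],0.3],[[0,0,0],[0,0,0],0.3]]}}

```text
time_s: 4.08
tool_pos: [0.5131, -0.2286, 0.0497]
tool_rot: [-2.398, -2.027, 0.002]
force: [0.3, -0.7, -0.6]
grip_width: 0.0552
```

```bash
python3 go.py .5118 -.227 .048 80.2
python3 - <<'E'
from h import *
for c in("scene",): cv2.imwrite(f"pics/{c}3.png",manip.camera(c))
crop("scene","pics/scene3.png",330,180,430,270,7,"pics/s3c.png")
E
```

```text
t 4.0833 pos [ 0.5131 -0.2286  0.0497] xang 80.41 tilt [-2.e-03  8.e-04 -1.e+00] w 0.0552 F [ 0.3 -0.7 -0.6]
shift units [ 0.06 -0.06  0.07] turn z units 0.04
```

View pics/s3c.png

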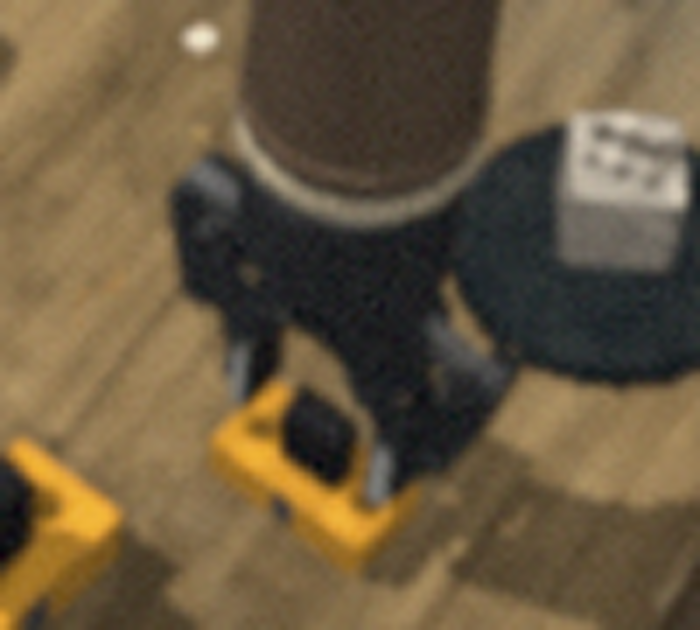

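>>> {"api": "send_rows", "payload": {"moves": [[[0.05,-0.05,0.07],[0,0,0],-0.1],[[0,0,0],[0,0,0],-1],[[0,0,0],[0,0,0],-1],[[0,0,0],[0,0,0],-1],[[0,0,0],[0,0,0],-1]], "force": 50}}

```text
time_s: 4.55
tool_pos: [0.5131, -0.2277, 0.0499]
tool_rot: [2.399, 2.028, 0.001]
force: [-1.0, -0.0, 3.3]
grip_width: 0.0269
```

>>> {"api": "send_rows", "payload": {"moves": [[[0,0,-0.3],[0,0,0],-1],[[0,0,-0.7],[0,0,0],-1],[[0,0,-1],[0,0,0],-1],[[0,0,-1],[0,0,0],-1],[[0,0,0],[0,0,0],-1]]}}

```text
time_s: 4.97
tool_pos: [0.515, -0.2291, 0.1291]
tool_rot: [2.396, 2.024, 0.005]
force: [1.1, 0.6, -2.0]
grip_width: 0.0268
```

```bash
python3 go.py .5963 .035 .11 94.4
python3 - <<'E'
from h import *
for c in("scene","top"): cv2.imwrite(f"pics/{c}4.png",manip.camera(c))
crop("scene","pics/scene4.png",330,150,430,260,6,"pics/s4c.png")
E
```

```text
t 4.9667 pos [ 0.515  -0.2291  0.1291] xang 80.37 tilt [ 0.0062 -0.002  -1.    ] w 0.0268 F [ 1.1  0.6 -2. ]
shift units [10.96  1.44  0.76] turn z units -2.81
```

View pics/s4c.png

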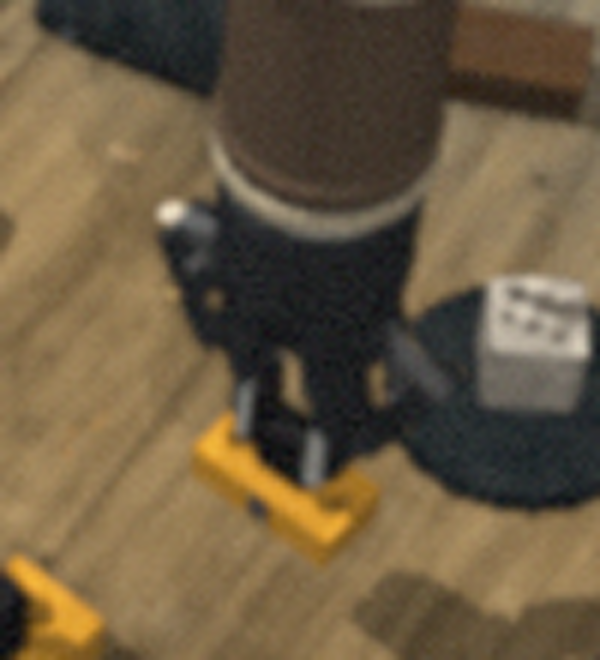

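>>> {"api": "send_rows", "payload": {"moves": [[[0.8,0.1,0],[0,0,0],-1],[[1,0.15,0],[0,0,0],-1],[[1,0.15,0],[0,0,0],-1],[[1,0.15,0],[0,0,0],-1],[[1,0.15,0],[0,0,0],-1]]}}

```text
time_s: 5.48
tool_pos: [0.5493, -0.1109, 0.1231]
tool_rot: [-2.398, -2.027, 0.003]
force: [-0.7, 0.1, -2.5]
grip_width: 0.0272
```

>>> {"api": "send_rows", "payload": {"moves": [[[1,0.15,0],[0,0,0],-1],[[1,0.15,0],[0,0,0],-1],[[1,0.15,0],[0,0,0],-1],[[1,0.15,0],[0,0,-0.8],-1],[[1,0.15,0],[0,0,-1],-1]]}}

```text
time_s: 5.9
tool_pos: [0.5875, 0.0099, 0.1233]
tool_rot: [-2.225, -2.216, 0.003]
force: [0.4, 0.2, -2.7]
grip_width: 0.027
```

>>> {"api": "send_rows", "payload": {"moves": [[[0.6,0.2,0],[0,0,-0.7],-1],[[0,0,0],[0,0,-0.3],-1],[[0,0,0],[0,0,0],-1]]}}

```text
time_s: 6.15
tool_pos: [0.5925, 0.0247, 0.1234]
tool_rot: [-2.126, -2.311, 0.002]
force: [0.6, -0.7, -3.0]
grip_width: 0.0267
```

```bash
python3 go.py .5976 .035 .11 94.4
```

```text
t 6.15 pos [0.5925 0.0247 0.1234] xang 94.76 tilt [-0.0018  0.     -1.    ] w 0.0267 F [ 0.6 -0.7 -3. ]
shift units [0.39 0.24 0.54] turn z units 0.07
```

>>> {"api": "send_rows", "payload": {"moves": [[[0.39,0.24,0.4],[0,0,0],-1],[[0,0,0.5],[0,0,0],-1],[[0,0,0],[0,0,0],-1]]}}

```text
time_s: 6.4
tool_pos: [0.5964, 0.0336, 0.0987]
tool_rot: [-2.132, -2.303, 0.005]
force: [-1.0, 0.5, -3.7]
grip_width: 0.0272
```

```bash
python3 go.py .5976 .035 .064 94.4
python3 - <<'E'
from h import *
for c in("scene","top"): cv2.imwrite(f"pics/{c}5.png",manip.camera(c))
crop("scene","pics/scene5.png",250,140,350,240,7,"pics/s5c.png")
crop("top","pics/top5.png",250,150,350,260,5,"pics/t5c.png")
E
```

```text
t 6.4 pos [0.5964 0.0336 0.0987] xang 94.42 tilt [-4.5e-03 -6.0e-04 -1.0e+00] w 0.0272 F [-1.   0.5 -3.7]
shift units [0.05 0.06 1.39] turn z units 0.0
```

View pics/s5c.png

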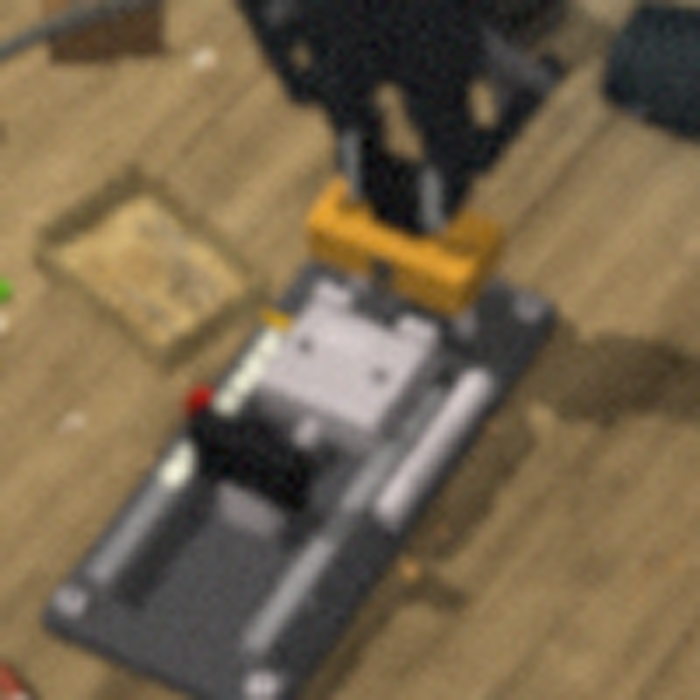

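View pics/t5c.png

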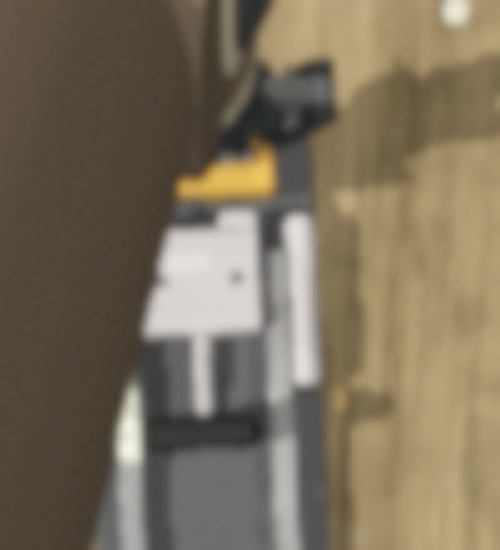

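```bash
cat > nf3.py <<'E'
from nf2 import *
import sys
pre,zz=sys.argv[1],float(sys.argv[2]); win=tuple(map(int,sys.argv[3:7]))
b=filled(nm("scene",f"pics/scene{pre}.png",win)); M={"scene":(hullmask(b),win)}
B=PL+[0,0,zz]
p,f=fit(M,[B],np.array([.597,.035,.077])); print(np.round(p,4),round(f,2))
im=cv2.imread(f"pics/scene{pre}.png"); x0,y0,x1,y1=win; s=7
v=cv2.resize(im[y0:y1,x0:x1],None,fx=s,fy=s,interpolation=cv2.INTER_CUBIC)
q=(proj("scene",place(B,p))+.5-[x0,y0])*s-.5
for i in range(8):
    for j in range(i):
        if bin(i^j).count("1")==1: cv2.line(v,tuple(np.int32(q[i])),tuple(np.int32(q[j])),(255,0,255),1)
cv2.imwrite(f"pics/nf_{pre}.png",v)
E
python3 nf3.py 5 .0488 288 160 328 190; python3 nf3.py 5 .0488 288 162 326 188
```

```text
[0.5932 0.034  0.1274] 22.88
[0.5932 0.034  0.1274] 22.88
```

View pics/nf_5.png

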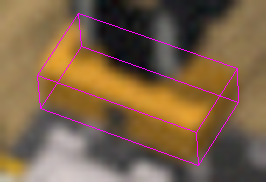

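Run:
```python
from h import *
im=cv2.imread("pics/scene5.png")[158:192,288:330]; h=cv2.cvtColor(im,cv2.COLOR_BGR2HSV)
b=(h[...,1]>130)&(h[...,0]<30)&(h[...,2]>50)
v=np.hstack([im,np.where(b[...,None],im,0)]); cv2.imwrite("pics/x.png",cv2.resize(v,None,fx=9,fy=9,interpolation=cv2.INTER_NEAREST))
```

```text
(no output)
```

View pics/x.png

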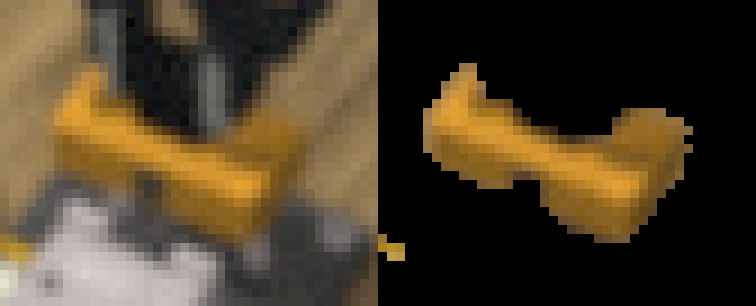

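```bash
cat > nf4.py <<'E'
from nf2 import *
def nm2(im,win):
    x0,y0,x1,y1=win; h=cv2.cvtColor(im[y0:y1,x0:x1],cv2.COLOR_BGR2HSV)
    return (h[...,1]>130)&(h[...,0]<30)&(h[...,2]>50)
def fixyaw(c,pre,win,zz,yaw,p0):
    m=hullmask(filled(nm2(cv2.imread(f"pics/{c}{pre}.png"),win)))
    B=PL+[0,0,zz]
    f=lambda p:((render(c,[B],[p[0],p[1],yaw],win)-m)**2).sum()
    s=np.array([p0,[p0[0]+.006,p0[1]],[p0[0],p0[1]+.006]])
    r=minimize(f,p0,method="Nelder-Mead",options=dict(initial_simplex=s,xatol=1e-5,fatol=1e-3)); return np.round(r.x,4),round(r.fun,1)
if __name__=="__main__":
    for y in(-.168,-.198): print("init scene",fixyaw("scene","0",small["scene"],0,y,[.512,-.227]))
    print("init top",fixyaw("top","0",small["top"],0,-.168,[.512,-.227]))
    print("lift scene",fixyaw("scene","4",(358,212,398,248),.0791,-.168,[.515,-.229]))
    for z in(.0488,.0465):
      for y in(.077,.1): print("now",z,fixyaw("scene","5",(288,158,330,192),z,y,[.597,.035]))
E
python3 nf4.py
```

```text
init scene (array([ 0.5114, -0.2264]), np.float64(87.7))
init scene (array([ 0.5105, -0.2278]), np.float64(88.0))
init top (array([ 0.5108, -0.2274]), np.float64(56.1))
lift scene (array([ 0.5113, -0.2278]), np.float64(44.0))
now 0.0488 (array([0.5933, 0.035 ]), np.float64(33.0))
now 0.0488 (array([0.5936, 0.0338]), np.float64(32.1))
now 0.0465 (array([0.5949, 0.0357]), np.float64(33.5))
now 0.0465 (array([0.5947, 0.0357]), np.float64(32.8))
```

>>> {"api": "send_rows", "payload": {"moves": [[[0.06,0.14,0.2],[0,0,0],-1],[[0,0,0.3],[0,0,0],-1],[[0,0,0.1],[0,0,0],-1],[[0,0,0],[0,0,0],-1]]}}

```text
time_s: 6.83
tool_pos: [0.6009, 0.035, 0.0861]
tool_rot: [-2.134, -2.304, 0.002]
force: [-0.4, 0.8, -0.9]
grip_width: 0.027
```

```bash
python3 go.py .600 .0345 .064 94.4
python3 - <<'E'
from h import *
for c in("scene","top"): cv2.imwrite(f"pics/{c}6.png",manip.camera(c))
crop("scene","pics/scene6.png",270,140,350,220,8,"pics/s6c.png")
crop("top","pics/top6.png",260,160,330,250,7,"pics/t6c.png")
from nf4 import *
z=manip.read_state()["tool_pos"][2]-.05
print(z,fixyaw("scene","6",(288,158,330,196),z,.077,[.597,.035]))
E
```

```text
t 6.8333 pos [0.6009 0.035  0.0861] xang 94.41 tilt [-1.5e-03 -3.0e-04 -1.0e+00] w 0.027 F [-0.4  0.8 -0.9]
shift units [-0.02 -0.04  0.88] turn z units 0.0
0.03689986222245924 (array([0.5974, 0.0347]), np.float64(27.1))
```

View pics/s6c.png

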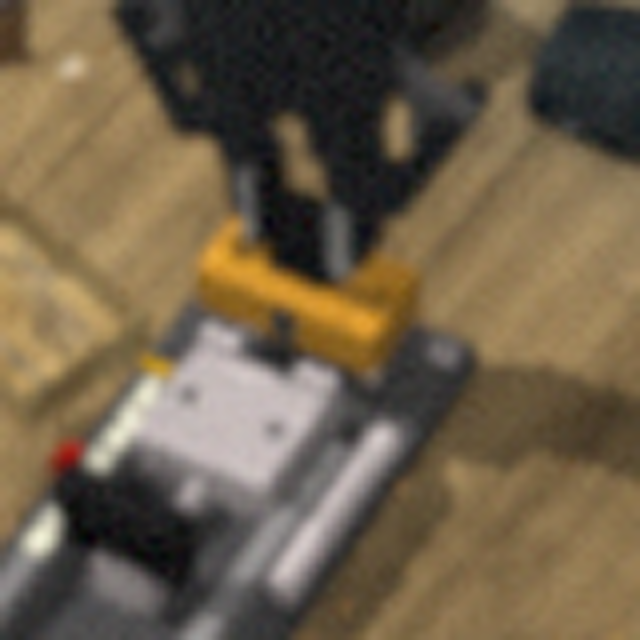

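View pics/t6c.png

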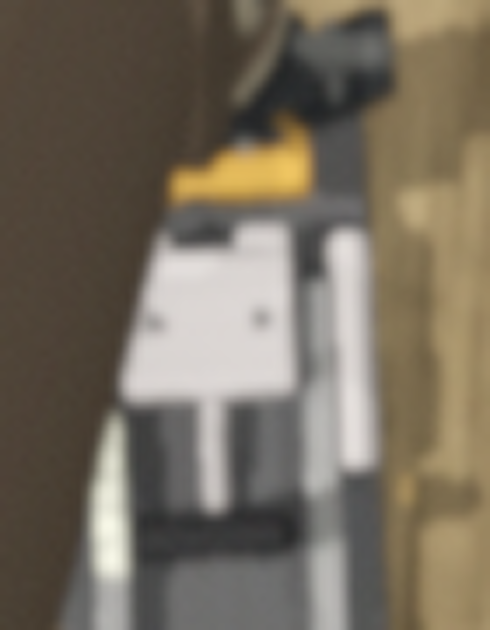

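Run:
```python
from nf4 import *
for z in(.0369,.0355):
    q=proj("top",place(PL+[0,0,z],[.5966,.035,.077]))
    print(np.round((q-[260,160]+.5)*7-.5,0).tolist())
```

```text
[[312.0, 206.0], [309.0, 196.0], [92.0, 218.0], [85.0, 208.0], [307.0, 95.0], [304.0, 82.0], [88.0, 106.0], [80.0, 94.0]]
[[312.0, 206.0], [309.0, 197.0], [92.0, 218.0], [85.0, 209.0], [307.0, 95.0], [304.0, 83.0], [88.0, 107.0], [81.0, 95.0]]
```

>>> {"api": "send_rows", "payload": {"moves": [[[0.02,0,0.2],[0,0,0],-1],[[0,0,0.2],[0,0,0],-1],[[0,0,0],[0,0,0],-1]]}}

```text
time_s: 7.18
tool_pos: [0.6008, 0.0357, 0.076]
tool_rot: [-2.134, -2.305, 0.002]
force: [-0.2, 0.4, -2.4]
grip_width: 0.027
```

>>> {"api": "send_rows", "payload": {"moves": [[[0,0,0.15],[0,0,0],-1],[[0,0,0.15],[0,0,0],-1],[[0,0,0],[0,0,0],-1]]}}

```text
time_s: 7.43
tool_pos: [0.6006, 0.0351, 0.0685]
tool_rot: [-2.134, -2.304, 0.003]
force: [-2.4, -2.5, -5.4]
grip_width: 0.0273
```

>>> {"api": "send_rows", "payload": {"moves": [[[0,0,0.1],[0,0,0],-1],[[0,0,0.08],[0,0,0],-1],[[0,0,0],[0,0,0],-1]]}}

```text
time_s: 7.68
tool_pos: [0.6007, 0.0351, 0.0644]
tool_rot: [-2.134, -2.304, 0.003]
force: [-4.3, -3.1, -3.3]
grip_width: 0.0273
```

```bash
python3 go.py .600 .0345 .064 94.4
python3 - <<'E'
from h import *
for c in("scene",): cv2.imwrite(f"pics/{c}7.png",manip.camera(c))
crop("scene","pics/scene7.png",270,140,350,220,8,"pics/s7c.png")
from nf4 import *
z=.014
print(z,fixyaw("scene","7",(288,158,330,200),z,.077,[.597,.035]))
E
```

```text
t 7.6833 pos [0.6007 0.0351 0.0644] xang 94.39 tilt [-1.7e-03 -7.0e-04 -1.0e+00] w 0.0273 F [-4.3 -3.1 -3.3]
shift units [-0.02 -0.03  0.02] turn z units -0.0
0.014 (array([0.6004, 0.035 ]), np.float64(36.2))
```

View pics/s7c.png

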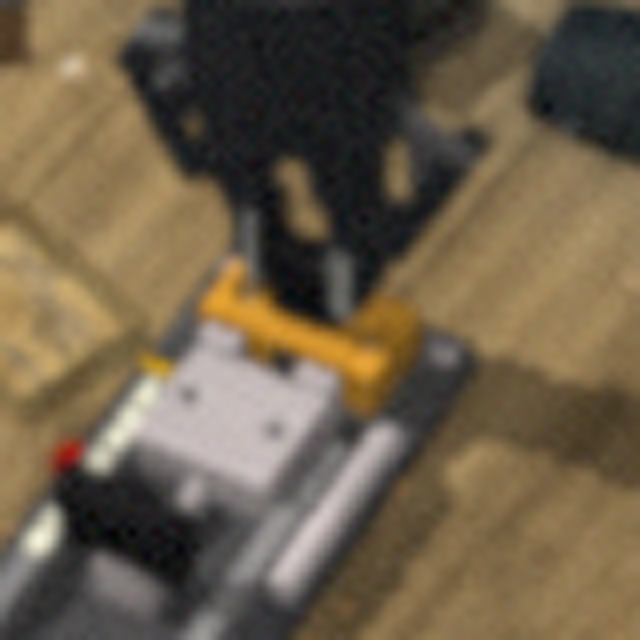

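>>> {"api": "send_rows", "payload": {"moves": [[[-0.02,-0.04,0.06],[0,0,0],-1],[[0,0,0.05],[0,0,0],-1],[[0,0,0],[0,0,0],-1]]}}

```text
time_s: 7.98
tool_pos: [0.6006, 0.035, 0.064]
tool_rot: [-2.134, -2.305, -0.001]
force: [-9.5, -2.6, 14.3]
grip_width: 0.0271
```

>>> {"api": "send_rows", "payload": {"moves": [[[0,0,-0.06],[0,0,0],-0.2],[[0,0,0],[0,0,0],0.2],[[0,0,0],[0,0,0],0.3],[[0,0,0],[0,0,0],0.3]]}}

```text
time_s: 8.32
tool_pos: [0.6013, 0.0358, 0.064]
tool_rot: [2.133, 2.305, 0.002]
force: [0.8, 0.2, 0.3]
grip_width: 0.0553
```

>>> {"api": "send_rows", "payload": {"moves": [[[0,0,-0.3],[0,0,0],0.3],[[0,0,-0.7],[0,0,0],0.3],[[0,0,-1],[0,0,0],0.3],[[0,0,-1],[0,0,0],0.3],[[0,0,-0.5],[0,0,0],0.3]]}}

```text
time_s: 8.73
tool_pos: [0.6019, 0.0351, 0.1545]
tool_rot: [2.133, 2.303, 0.005]
force: [1.2, 0.6, -0.2]
grip_width: 0.0553
```

```bash
python3 go.py .600 .0345 .064 94.4
python3 - <<'E'
from h import *
for c in("scene","top"): cv2.imwrite(f"pics/{c}8.png",manip.camera(c))
crop("scene","pics/scene8.png",260,150,350,240,8,"pics/s8c.png")
crop("top","pics/top8.png",255,160,335,280,6,"pics/t8c.png")
from nf4 import *
z=.014
print(z,fixyaw("scene","8",(288,158,330,200),z,.077,[.597,.035]))
E
```

```text
t 8.7333 pos [0.6019 0.0351 0.1545] xang 94.4 tilt [ 3.9e-03  6.0e-04 -1.0e+00] w 0.0553 F [ 1.2  0.6 -0.2]
shift units [-0.02 -0.09  3.62] turn z units -0.0
0.014 (array([0.6027, 0.0372]), np.float64(22.4))
```

View pics/s8c.png

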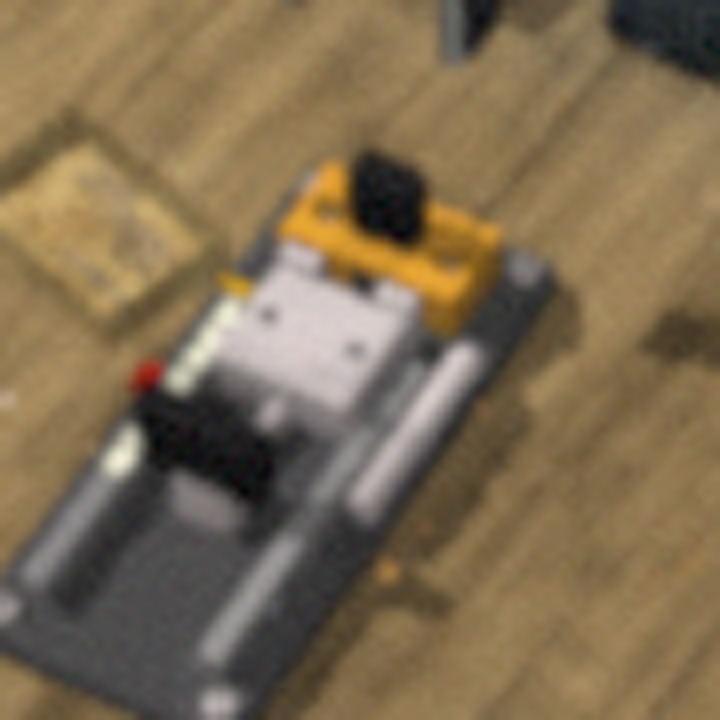

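View pics/t8c.png

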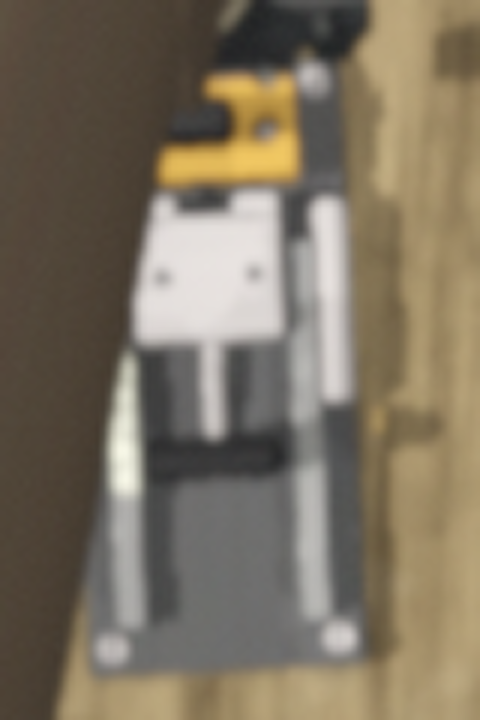

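Run:
```python
from nf4 import *
x0,y0,x1,y1=285,158,330,200; s=14
for n,z,col in(("a",.014,(255,0,255)),):
    v=cv2.resize(cv2.imread("pics/scene8.png")[y0:y1,x0:x1],None,fx=s,fy=s,interpolation=cv2.INTER_CUBIC)
    for B in(PL,box(-.008,.008,-.014,.014,.02,.053)):
        q=(proj("scene",place(B+[0,0,z],[.5980,.0358,.077]))+.5-[x0,y0])*s-.5
        for i in range(8):
            for j in range(i):
                if bin(i^j).count("1")==1: cv2.line(v,tuple(np.int32(q[i])),tuple(np.int32(q[j])),col,1)
    cv2.imwrite("pics/ov8.png",v)
```

```text
(no output)
```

View pics/ov8.png

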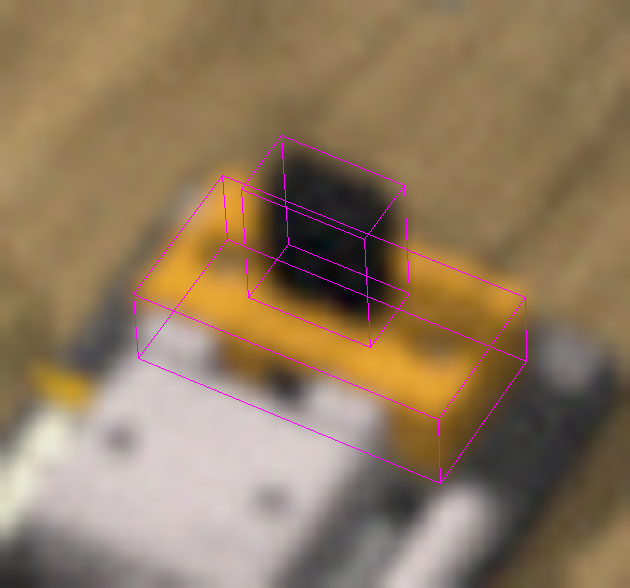

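Run:
```python
from tri import *
ax=np.array([np.cos(.077),np.sin(.077)]); ay=np.array([-ax[1],ax[0]])
o=np.array([.532,.0301])
for c,f,ye,re in(("top",T,(110,274),(87,420)),("scene",S,(336,177),(238,277))):
    y=unproj(c,f(*ye),.033)[:2]; r=unproj(c,f(*re),.033)[:2]
    print(c,"yellow",y,"red",r,"travel",(y-r)@ax, (y-r)@ay)
# colour centroids
for c in("top","scene"):
    im=cv2.imread(f"pics/{c}0.png"); h=cv2.cvtColor(im,cv2.COLOR_BGR2HSV).astype(int)
    w=(262,165,282,240) if c=="top" else (270,178,296,202)
    x0,y0,x1,y1=w; hh=h[y0:y1,x0:x1]
    for n,m in(("red",((hh[...,0]<8)|(hh[...,0]>172))&(hh[...,1]>120)),("yel",(hh[...,0]>17)&(hh[...,0]<28)&(hh[...,1]>110)&(hh[...,2]>120))):
        ys,xs=np.nonzero(m); wt=hh[...,1][m].astype(float); p=np.array([np.average(xs,weights=wt)+x0,np.average(ys,weights=wt)+y0]); X=unproj(c,p,.033); print(c,n,len(xs),np.round(p,2),np.round(X,4),"clamp",np.round([(X[:2]-o)@ax,(X[:2]-o)@ay],4))
# bar
c=T(231,499); X=unproj("top",c,.07); print("bar top",X,(X[:2]-o)@ax,(X[:2]-o)@ay)
for xx in(-.05,-.055,-.06):
    B=box(xx-.007,xx+.007,-.025,.025,.036,.07); q=proj("top",place(B,[.532,.0301,.077])); print(xx,np.round((q-[258,164]+.5)*7-.5).tolist())
```

```text
top yellow [0.54949561 0.06664025] red [0.50293071 0.0721255 ] travel 0.04600498330792666 -0.009050955920498994
scene yellow [0.5503352  0.06810105] red [0.5021084  0.07052935] travel 0.04789711723525059 -0.006130901993061376
top red 17 [269.63 223.19] [0.5037 0.073  0.033 ] clamp [-0.0249  0.0449]
top yel 2 [271.46 203.  ] [0.5488 0.0707 0.033 ] clamp [0.0198 0.0392]
scene red 11 [278.03 196.6 ] [0.5014 0.0699 0.033 ] clamp [-0.0274  0.042 ]
scene yel 160 [277.23 186.24] [0.53   0.0935 0.033 ] clamp [0.0029 0.0634]
bar top [0.47716314 0.02303604 0.07      ] -0.05521776534882593 -0.0028247634491821386
-0.05 [[310.0, 507.0], [304.0, 501.0], [151.0, 515.0], [139.0, 510.0], [308.0, 462.0], [302.0, 455.0], [149.0, 471.0], [138.0, 464.0]]
-0.055 [[311.0, 523.0], [305.0, 517.0], [151.0, 531.0], [140.0, 526.0], [309.0, 478.0], [303.0, 471.0], [150.0, 487.0], [138.0, 480.0]]
-0.06 [[312.0, 539.0], [306.0, 534.0], [152.0, 547.0], [141.0, 543.0], [309.0, 494.0], [304.0, 488.0], [150.0, 503.0], [139.0, 497.0]]
```

>>> {"api": "send_rows", "payload": {"moves": [[[0,-1,0],[0,0,0],0.05],[[0,-1,0],[0,0,0],0.05],[[0,-1,0],[0,0,0],0.05],[[0,-1,0],[0,0,0],0.05],[[0,-1,0],[0,0,1],0.05]]}}

```text
time_s: 9.25
tool_pos: [0.4741, 0.0254, 0.1503]
tool_rot: [-2.231, -2.211, 0.002]
force: [-0.6, 0.3, 0.3]
grip_width: 0.0449
```

>>> {"api": "send_rows", "payload": {"moves": [[[0,0,0],[0,0,1],0.05],[[0,0,0],[0,0,1],0.05],[[0,0,0],[0,0,1],0.05],[[0,0,0],[0,0,1],0.05],[[0,0,0],[0,0,1],0.05]]}}

```text
time_s: 9.67
tool_pos: [0.4753, 0.0256, 0.1505]
tool_rot: [-2.661, -1.669, 0.002]
force: [-0.2, 0.0, 0.5]
grip_width: 0.0446
```

>>> {"api": "send_rows", "payload": {"moves": [[[0,0,0],[0,0,1],0.05],[[0,0,0],[0,0,1],0.05],[[0,0,0],[0,0,1],0.05],[[0,0,0],[0,0,1],0.05],[[0,0,0],[0,0,1],0.05]]}}

```text
time_s: 10.08
tool_pos: [0.4753, 0.0255, 0.1504]
tool_rot: [2.96, 1.053, -0.002]
force: [-0.6, 0.4, 0.8]
grip_width: 0.0446
```

>>> {"api": "send_rows", "payload": {"moves": [[[0,0,0],[0,0,1],0.05],[[0,0,0],[0,0,1],0.05],[[0,0,0],[0,0,1],0.05],[[0,0,0],[0,0,1],0.05],[[0,0,0],[0,0,1],0.05]]}}

```text
time_s: 10.5
tool_pos: [0.4753, 0.0255, 0.1505]
tool_rot: [3.117, 0.388, -0.002]
force: [-0.5, 0.4, -0.5]
grip_width: 0.045
```

>>> {"api": "send_rows", "payload": {"moves": [[[0,0,0],[0,0,1],0.05],[[0,0,0],[0,0,1],0.05],[[0,0,0],[0,0,0],0.05]]}}

```text
time_s: 10.75
tool_pos: [0.4753, 0.0256, 0.1504]
tool_rot: [3.139, 0.115, -0.002]
force: [0.1, 0.3, -0.1]
grip_width: 0.0446
```

```bash
python3 go.py .4762 .0258 .095 4.4
```

```text
t 10.75 pos [0.4753 0.0256 0.1504] xang 4.21 tilt [-1.2e-03 -9.0e-04 -1.0e+00] w 0.0446 F [ 0.1  0.3 -0.1]
shift units [ 0.04 -0.01  2.22] turn z units -0.04
```

>>> {"api": "send_rows", "payload": {"moves": [[[0.04,0,0.6],[0,0,0],0.05],[[0,0,0.7],[0,0,0],0.05],[[0,0,0.7],[0,0,0],0.05],[[0,0,0],[0,0,0],0.05]]}}

```text
time_s: 11.08
tool_pos: [0.4748, 0.0256, 0.0985]
tool_rot: [3.138, 0.126, -0.007]
force: [-0.3, -1.2, -0.0]
grip_width: 0.0448
```

```bash
python3 go.py .4762 .0258 .058 4.4
python3 - <<'E'
from h import *
for c in("scene","top"): cv2.imwrite(f"pics/{c}9.png",manip.camera(c))
crop("scene","pics/scene9.png",250,140,350,240,7,"pics/s9c.png")
crop("top","pics/top9.png",240,160,340,280,5,"pics/t9c.png")
E
```

```text
t 11.0833 pos [0.4748 0.0256 0.0985] xang 4.6 tilt [-0.0047 -0.0014 -1.    ] w 0.0448 F [-0.3 -1.2 -0. ]
shift units [ 0.06 -0.01  1.62] turn z units 0.04
```

View pics/s9c.png

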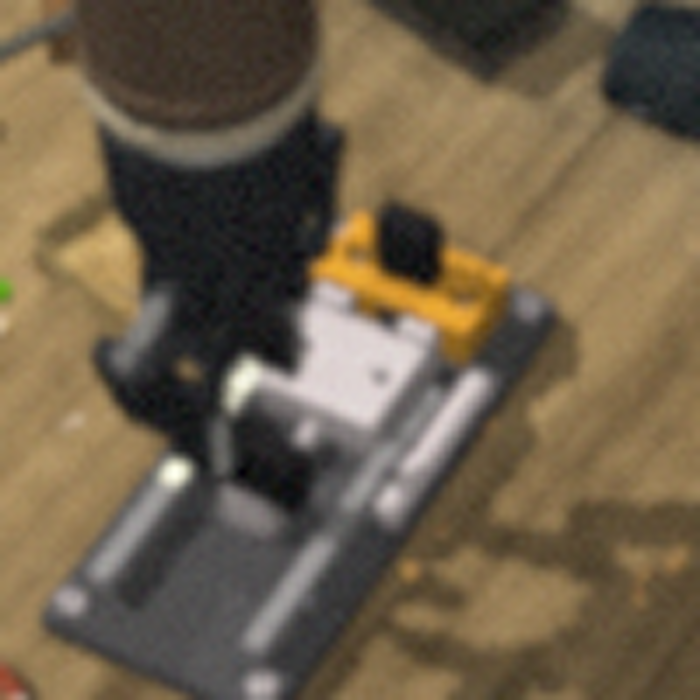

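View pics/t9c.png

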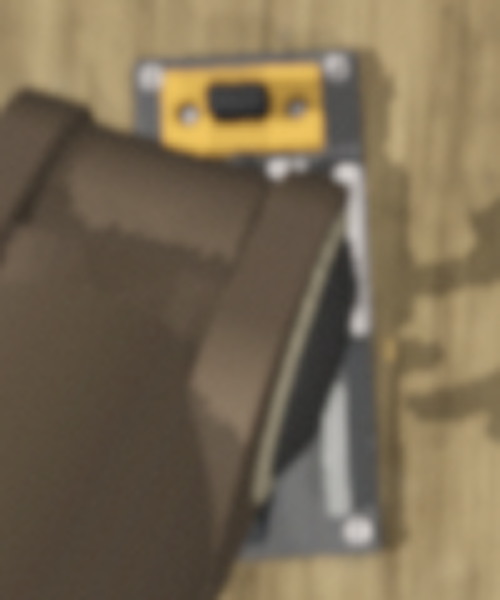

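Run:
```python
from h import *
a=cv2.resize(cv2.imread("pics/top0.png")[196:232,262:284],None,fx=16,fy=16,interpolation=cv2.INTER_NEAREST)
b=cv2.resize(cv2.imread("pics/scene0.png")[180:206,270:298],None,fx=16,fy=16,interpolation=cv2.INTER_NEAREST)
H=max(a.shape[0],b.shape[0]); f=lambda i:cv2.copyMakeBorder(i,0,H-i.shape[0],0,6,cv2.BORDER_CONSTANT)
cv2.imwrite("pics/ym.png",np.hstack([f(a),f(b)])); print(a.shape,b.shape)
im=cv2.imread("pics/top0.png").astype(int)
print("yellowness top rows"); 
for v in range(198,210): print(v,[(im[v,u,2]+im[v,u,1])//2-im[v,u,0] for u in range(266,282)])
print("redness");
for v in range(216,232): print(v,[im[v,u,2]-im[v,u,1] for u in range(264,278)])
im=cv2.imread("pics/scene0.png").astype(int)
print("yellowness scene rows"); 
for v in range(180,194): print(v,[(im[v,u,2]+im[v,u,1])//2-im[v,u,0] for u in range(280,298)])
print("redness");
for v in range(188,206): print(v,[im[v,u,2]-im[v,u,1] for u in range(270,288)])
```

```text
(576, 352, 3) (416, 448, 3)
yellowness top rows
198 [np.int64(37), np.int64(20), np.int64(6), np.int64(1), np.int64(0), np.int64(0), np.int64(1), np.int64(1), np.int64(1), np.int64(1), np.int64(3), np.int64(5), np.int64(5), np.int64(4), np.int64(5), np.int64(5)]
199 [np.int64(38), np.int64(21), np.int64(7), np.int64(1), np.int64(1), np.int64(1), np.int64(2), np.int64(3), np.int64(3), np.int64(4), np.int64(4), np.int64(4), np.int64(5), np.int64(5), np.int64(4), np.int64(4)]
200 [np.int64(38), np.int64(23), np.int64(8), np.int64(3), np.int64(3), np.int64(6), np.int64(9), np.int64(13), np.int64(13), np.int64(13), np.int64(9), np.int64(7), np.int64(5), np.int64(5), np.int64(5), np.int64(4)]
201 [np.int64(39), np.int64(24), np.int64(9), np.int64(7), np.int64(15), np.int64(26), np.int64(31), np.int64(31), np.int64(30), np.int64(30), np.int64(27), np.int64(15), np.int64(7), np.int64(5), np.int64(5), np.int64(5)]
202 [np.int64(40), np.int64(24), np.int64(10), np.int64(12), np.int64(37), np.int64(63), np.int64(66), np.int64(59), np.int64(54), np.int64(54), np.int64(51), np.int64(29), np.int64
[... 12082 characters left out ...]
2), np.int64(15), np.int64(9), np.int64(0), np.int64(1), np.int64(1), np.int64(-1), np.int64(2), np.int64(3), np.int64(5), np.int64(-1), np.int64(-4), np.int64(2), np.int64(3), np.int64(0), np.int64(0)]
204 [np.int64(24), np.int64(22), np.int64(17), np.int64(10), np.int64(3), np.int64(0), np.int64(1), np.int64(-2), np.int64(3), np.int64(-5), np.int64(-6), np.int64(-4), np.int64(-5), np.int64(-4), np.int64(0), np.int64(6), np.int64(1), np.int64(5)]
205 [np.int64(26), np.int64(21), np.int64(15), np.int64(4), np.int64(1), np.int64(0), np.int64(3), np.int64(0), np.int64(-4), np.int64(-5), np.int64(1), np.int64(-2), np.int64(0), np.int64(-1), np.int64(-2), np.int64(-5), np.int64(1), np.int64(-1)]
```

View pics/ym.png

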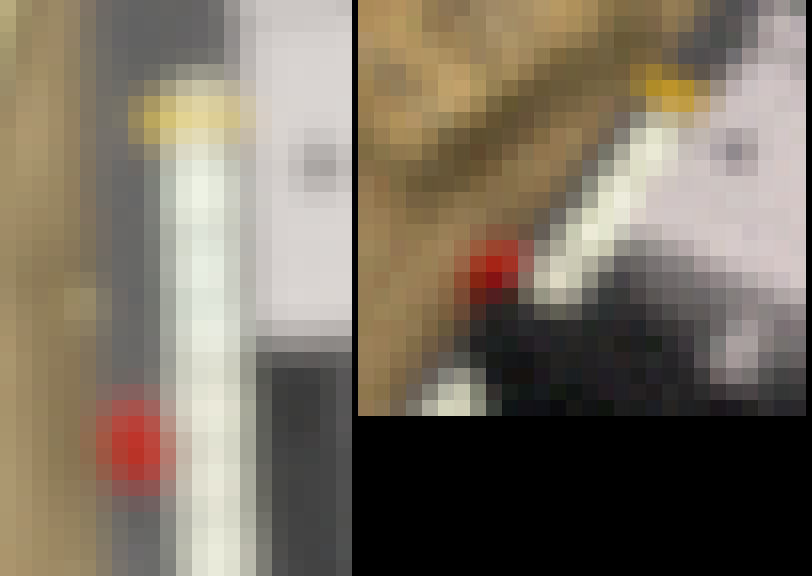

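>>> {"api": "send_rows", "payload": {"moves": [[[0.05,0,0.5],[0,0,0],0.05],[[0,0,0.6],[0,0,0],0.05],[[0,0,0.4],[0,0,0],0.05],[[0,0,0],[0,0,0],0.05]]}}

```text
time_s: 11.52
tool_pos: [0.4773, 0.0257, 0.0625]
tool_rot: [3.139, 0.122, -0.003]
force: [0.1, -0.3, 0.3]
grip_width: 0.0449
```

```bash
python3 go.py .4762 .0258 .058 4.4
python3 - <<'E'
from h import *
for c in("scene",): cv2.imwrite(f"pics/{c}10.png",manip.camera(c))
crop("scene","pics/scene10.png",250,140,350,240,7,"pics/s10c.png")
E
```

```text
t 11.5167 pos [0.4773 0.0257 0.0625] xang 4.45 tilt [-2.e-03 -4.e-04 -1.e+00] w 0.0449 F [ 0.1 -0.3  0.3]
shift units [-0.04 -0.01  0.18] turn z units 0.01
```

View pics/s10c.png

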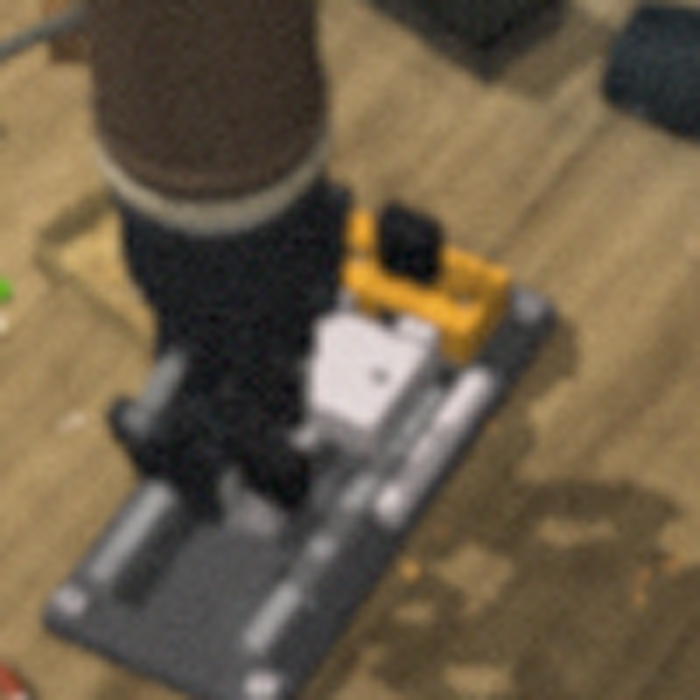

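>>> {"api": "send_rows", "payload": {"moves": [[[-0.03,0,0.18],[0,0,0],0.05],[[0,0,0],[0,0,0],-0.4],[[0,0,0],[0,0,0],-1],[[0,0,0],[0,0,0],-1],[[0,0,0],[0,0,0],-1]], "force": 60}}

```text
time_s: 11.98
tool_pos: [0.4759, 0.0256, 0.0597]
tool_rot: [-3.138, -0.12, 0.004]
force: [-6.8, -0.5, 8.7]
grip_width: 0.0131
```

>>> {"api": "send_rows", "payload": {"moves": [[[0,0,0],[0,0,0],-1],[[0,0,0],[0,0,0],-1]]}}

```text
time_s: 12.15
tool_pos: [0.4759, 0.0255, 0.0597]
tool_rot: [-3.138, -0.12, 0.004]
force: [-6.9, -1.2, 9.1]
grip_width: 0.0129
```

```bash
python3 go.py .4762 .0258 .058 4.4
python3 - <<'E'
from h import *
for c in("scene",): cv2.imwrite(f"pics/{c}11.png",manip.camera(c))
crop("scene","pics/scene11.png",250,140,350,240,7,"pics/s11c.png")
E
```

```text
t 12.15 pos [0.4759 0.0255 0.0597] xang 4.39 tilt [-2.6e-03  9.0e-04 -1.0e+00] w 0.0129 F [-6.9 -1.2  9.1]
shift units [ 0.01 -0.01  0.07] turn z units -0.0
```

View pics/s11c.png

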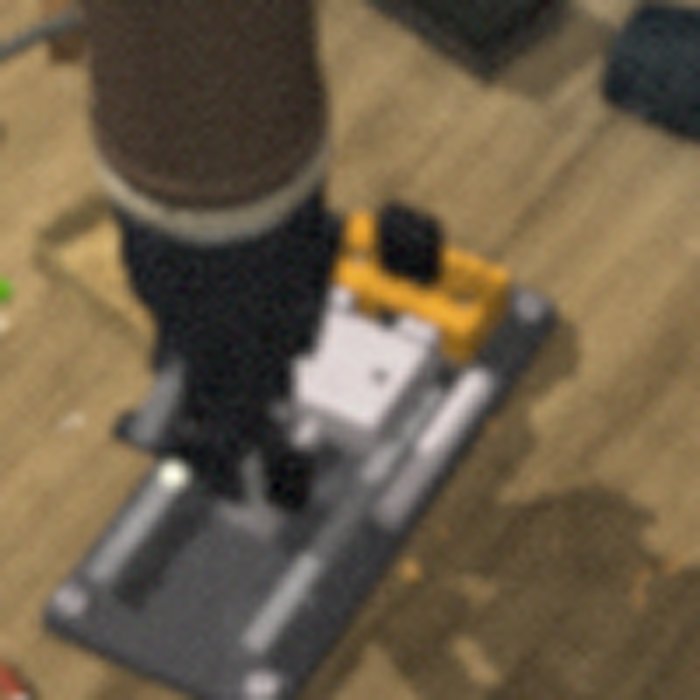

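>>> {"api": "send_rows", "payload": {"moves": [[[-0.1,0,-0.04],[0,0,0],-1],[[-0.3,0,0],[0,0,0],-1],[[-0.4,0,0],[0,0,0],-1],[[-0.4,0,0],[0,0,0],-1],[[-0.2,0,0],[0,0,0],-1]]}}

```text
time_s: 12.62
tool_pos: [0.4425, 0.023, 0.0599]
tool_rot: [3.138, 0.121, 0.002]
force: [8.0, -0.5, -26.5]
grip_width: 0.0128
```

>>> {"api": "send_rows", "payload": {"moves": [[[-0.2,0,0],[0,0,0],-1],[[0,0,0],[0,0,0],-1],[[0,0,0],[0,0,0],-1]]}}

```text
time_s: 12.87
tool_pos: [0.4382, 0.0227, 0.0599]
tool_rot: [3.138, 0.121, 0.003]
force: [9.0, -0.4, -24.8]
grip_width: 0.0132
```

```bash
python3 go.py .431 .0221 .059 4.4
python3 - <<'E'
from h import *
for c in("scene","top"): cv2.imwrite(f"pics/{c}12.png",manip.camera(c))
crop("scene","pics/scene12.png",250,140,350,240,7,"pics/s12c.png")
crop("top","pics/top12.png",240,160,340,280,5,"pics/t12c.png")
E
```

```text
t 12.8667 pos [0.4382 0.0227 0.0599] xang 4.43 tilt [ 0.002  -0.0011 -1.    ] w 0.0132 F [  9.   -0.4 -24.8]
shift units [-0.29  0.    0.03] turn z units 0.01
```

View pics/s12c.png

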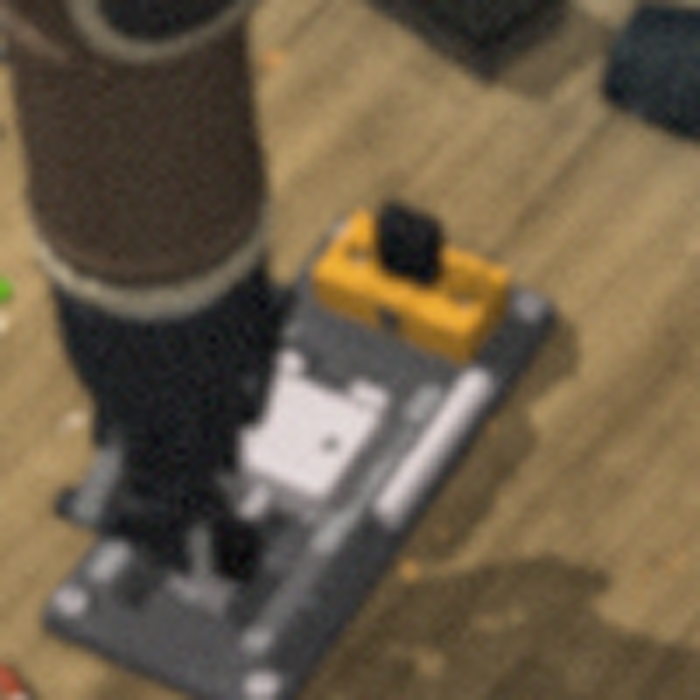

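View pics/t12c.png

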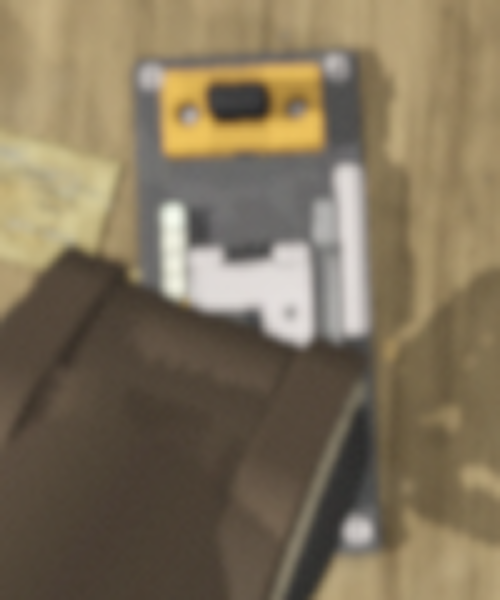

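>>> {"api": "send_rows", "payload": {"moves": [[[-0.15,0,0.03],[0,0,0],-1],[[-0.14,0,0],[0,0,0],-1],[[0,0,0],[0,0,0],-1],[[0,0,0],[0,0,0],-1],[[0,0,0],[0,0,0],-1]]}}

```text
time_s: 13.38
tool_pos: [0.4324, 0.0223, 0.0598]
tool_rot: [3.138, 0.121, 0.007]
force: [9.0, 0.7, -16.6]
grip_width: 0.013
```

```bash
python3 go.py .431 .0221 .059 4.4
python3 - <<'E'
from h import *
for c in("scene","top"): cv2.imwrite(f"pics/{c}13.png",manip.camera(c))
crop("scene","pics/scene13.png",250,140,350,240,7,"pics/s13c.png")
crop("top","pics/top13.png",255,190,325,240,10,"pics/t13c.png")
E
```

```text
t 13.3833 pos [0.4324 0.0223 0.0598] xang 4.43 tilt [ 4.4e-03 -6.0e-04 -1.0e+00] w 0.013 F [  9.    0.7 -16.6]
shift units [-0.06  0.    0.03] turn z units 0.01
```

View pics/s13c.png

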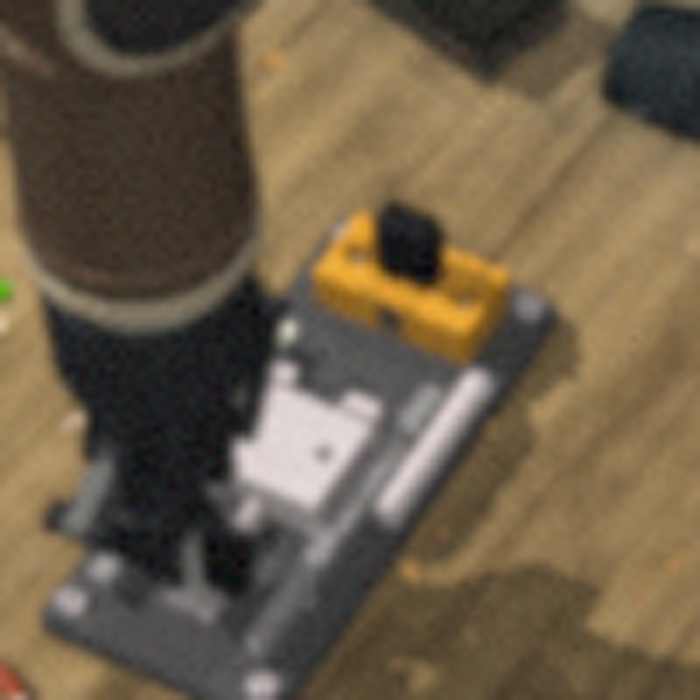

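View pics/t13c.png

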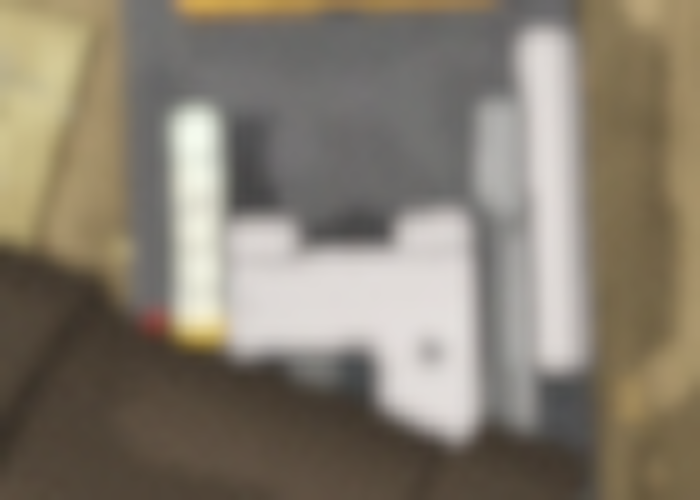

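>>> {"api": "send_rows", "payload": {"moves": [[[-0.06,0,0.03],[0,0,0],-1],[[0,0,0],[0,0,0],-1],[[0,0,0],[0,0,0],-1],[[0,0,0],[0,0,0],-1],[[0,0,0],[0,0,0],-1]]}}

```text
time_s: 13.9
tool_pos: [0.4322, 0.0222, 0.0597]
tool_rot: [3.139, 0.121, 0.01]
force: [8.7, 1.8, -8.7]
grip_width: 0.013
```

```bash
python3 go.py .431 .0221 .059 4.4
python3 - <<'E'
from h import *
for c in("scene","top"): cv2.imwrite(f"pics/{c}14.png",manip.camera(c))
crop("top","pics/top14.png",255,155,325,240,7,"pics/t14c.png")
im=cv2.imread("pics/top14.png").astype(int)
for v in range(218,230): print(v,"yel",[int((im[v,u,2]+im[v,u,1])//2-im[v,u,0]) for u in range(271,279)],"red",[int(im[v,u,2]-im[v,u,1]) for u in range(267,274)])
from tri import *
print("screw",tri(np.array([255+.5+430/10-.5,190+352/10-.5]),S(*[0,0]))[0] if 0 else "")
E
```

```text
t 13.9 pos [0.4322 0.0222 0.0597] xang 4.42 tilt [ 0.0067 -0.     -1.    ] w 0.013 F [ 8.7  1.8 -8.7]
shift units [-0.05  0.    0.03] turn z units 0.0
218 yel [3, 9, 14, 15, 15, 14, 9, 4] red [13, 7, 3, 2, 1, 0, 0]
219 yel [5, 9, 12, 15, 16, 14, 10, 5] red [13, 7, 5, 6, 4, 1, 1]
220 yel [18, 14, 15, 16, 19, 21, 15, 7] red [13, 13, 25, 31, 23, 7, 2]
221 yel [48, 35, 26, 26, 32, 35, 27, 12] red [14, 28, 55, 66, 49, 20, 7]
222 yel [82, 68, 50, 48, 55, 60, 44, 15] red [16, 34, 66, 72, 54, 30, 17]
223 yel [86, 91, 80, 76, 78, 75, 47, 15] red [12, 23, 44, 53, 44, 33, 24]
224 yel [53, 71, 75, 74, 68, 57, 30, 10] red [11, 13, 19, 24, 27, 26, 23]
225 yel [22, 28, 35, 37, 35, 30, 15, 8] red [12, 10, 11, 12, 14, 13, 16]
226 yel [17, 17, 18, 17, 18, 16, 10, 8] red [10, 11, 10, 11, 10, 10, 10]
227 yel [17, 16, 15, 16, 14, 14, 14, 11] red [12, 11, 11, 11, 10, 11, 11]
228 yel [17, 17, 16, 17, 17, 16, 14, 14] red [13, 12, 11, 11, 11, 11, 11]
229 yel [19, 19, 18, 18, 17, 17, 16, 16] red [12, 13, 12, 12, 12, 11, 10]
screw
```

View pics/t14c.png

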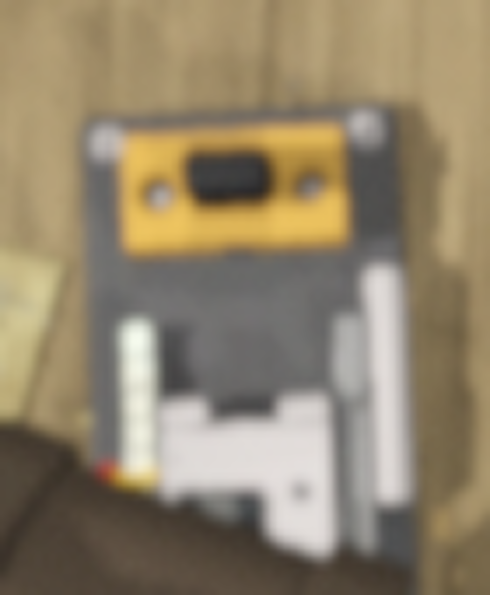

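View pics/scene14.png

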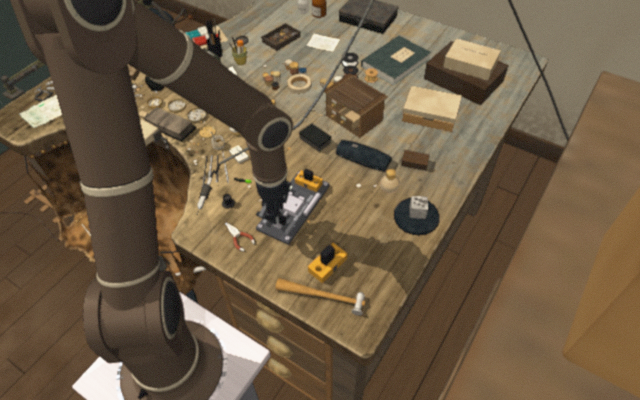

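>>> {"api": "send_rows", "payload": {"moves": [[[0,0,0],[0,0,0],-1],[[0,0,0],[0,0,0],-1],[[0,0,0],[0,0,0],-1],[[0,0,0],[0,0,0],-1]]}}

```text
time_s: 14.33
tool_pos: [0.4322, 0.0222, 0.0597]
tool_rot: [3.139, 0.121, 0.01]
force: [9.5, 1.5, -7.9]
grip_width: 0.0129
```

```bash
python3 go.py .431 .0221 .059 4.4; python3 -c "
from station import manip
print(manip.finish_job())"
```

```text
t 14.3333 pos [0.4322 0.0222 0.0597] xang 4.42 tilt [ 6.6e-03 -1.0e-04 -1.0e+00] w 0.0129 F [ 9.5  1.5 -7.9]
shift units [-0.05  0.    0.03] turn z units 0.0
the job is handed in; nothing more can be done
None
```

I seated the smaller brass nest on both pegs and let go of it. I then drew the jaw back by its pull bar to the red marker and handed the job in at 14.3 s with the fingers still holding the bar. The hand-in gave no verdict.

**Nest:**
- The plate met the base at the expected height, with the tool at 0.064 m.
- A peg shows in each hole in the top picture, and the nest looks upright and square.
- After release, an overlay of the nest model at the seat matched the scene picture to within about a pixel.

**Pointer and marker:**
- In the last top picture the yellow pointer is at row 223.3. The red marker's middle works out at about row 223.2 for level, or roughly 0 to 1 mm off.
- The tool moved about 44 mm after gripping, against the 45 mm of travel I measured.
- The arm hides the lower half of the marker in that picture, so I took its middle from the first picture. Its visible edge is where it was then, so it did not shift.

**Grip:** The fingers hold the bar at 13 mm opening with about 9 N of spring pull. The pose did not change over the last half second.

**Things that disagreed:**
- The scene camera's rough first reading of the travel was 48 mm, but the pull bar partly hid the marker in that view, so I used the top camera.
- My last correction of 1.5 mm hardly moved the jaw (0.2 mm), but the pointer was already within tolerance.
- About 8 N of vertical load is still on the tool from gripping slightly off height.

I did not re-measure the hammer, pliers, spectacle case or loupe. Nothing came near them, and they look unmoved in the last scene picture.

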